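# Clamp a plinth bar in the drilling fixture

## Task

Load the long wooden plinth bar into the drilling fixture: lay it flat between the two rails, slide it in under the raised clamp lever until it is right up against the end stop, then press the lever down until it snaps over centre and holds the bar. Be gentle: neither ram the stop nor bear hard on the lever (20 N would be too much on either), and leave the wooden offcut, the roll of tape and the black replica where they are.

Things in the scene. Friction and masses are not known exactly. Their poses are not given: they have to be found in the camera images.
- fixture (a point): Drilling fixture: dark steel ground plate, 330 x 130 x 12 mm, fixed to the bench, under an aluminium bed (315 x 110 mm) whose top is 18 mm above this point. This point: on the ground plate's top face, straight below where the CENTRE of the loaded bar belongs. x runs along the channel to the end stop, z up
- entry (a point): Point on the ground plate's top, 80 mm to -x of point fixture (same axes): lower the bar with its centre over it, then slide it to +x; the raised lever covers its final place from above. Two rails on the bed, 8 mm high, from 40 mm to -x to 180 mm to +x of this point, leave a channel 56 mm wide, centred on y = 0, open at its -x end
- under_hinge (a point): Point on the ground plate's top straight below the clamp lever's hinge line (along y), 121 mm to +x of point fixture (same axes). The hinge line is 60 to 78 mm above the bed: the clamp bracket is set differently every time, NOT measured. The lever points from it to -x, over the channel; raised, its tip is 68 mm to -x of the hinge and 30 mm higher, its sprung foot 41 to 59 mm above the bed
- plinth_mid (a point): Centre (half-way up) of the loose plinth bar: plain wood, 220 long (its x) x 50 wide (y) x 36 mm high (z), 0.15 to 0.28 kg, small brass insert in the middle of its top; lies flat on the bench at first. Either end may lead. Grip it across its width at its middle, fingertips 10 to 14 mm above its underside (clear of the rails); then the gripper clears the raised lever
- lever (a joint): Over-centre clamp lever, rad: 0 raised (leaning up 0.34), grows as pressed, shut 0.52 (sloping down 0.18). Press its steel plate: 36 x 36 mm, 33 to 69 mm from the hinge line, its top 8 mm above the lever's centre line. Resistance peaks at 0.23 rad (10 to 16 N at 50 to 60 mm out) and ends at 0.47 to 0.49: before that it springs back, then it snaps shut and stays, its sprung foot on the bar
- end_stop: Fixture's upright steel end stop, 34 mm wide, 52 mm high above the ground plate's top, in front of the hinge. Its face towards the bar is 110 mm to +x of point fixture. This origin: on the bench under point fixture (fixture's axes)
- offcut: Bystander, not the plinth bar: offcut of the same wood, 90 x 50 x 24 mm, loose; origin at the centre of its underside
- replica: Bystander: lumpy black cast on a post and round wooden foot (100 mm across, 176 mm high), loose; origin at the centre of its underside
- tape: Bystander: roll of paper tape lying flat, 110 mm across and 45 mm high, loose; origin at the centre of its underside
Things that resemble listed ones, but are neither listed nor needed, are in the scene too. Leave any blue or purple look-alike of the part that bears plinth_mid alone.

How it is judged:
On the way, in this order (a step that is already met when the one before it is completed fails the run):
1. the bar lies in the channel right up against the end stop (x of plinth_mid in the frame of fixture between -0.003 and 0.004 m and z of plinth_mid in the frame of fixture below 0.041 m and angle between plinth_mid's own z axis and vertical below 0.06 rad), for 0.2 s.
2. the lever has snapped over centre (value of joint lever above 0.5 rad), for 0.2 s.
At the end, for the whole second after the job is handed in: The bar lies flat in the channel (tilt and turn under 0.06 rad, within 5 mm of the channel's middle line), its end within 3 mm of the end stop, and the lever stays snapped shut on it (above 0.50 rad) with the robot clear (x of plinth_mid in the frame of fixture between -0.003 and 0.004 m and y of plinth_mid in the frame of fixture between -0.005 and 0.005 m and angle between plinth_mid's own z axis and vertical below 0.06 rad and angle between the x axis of plinth_mid and the x axis of fixture, either way round below 0.06 rad and value of joint lever above 0.5 rad); the robot touches nothing.
It fails at once if the fingers or arm press the lever with more than 20 N (value of joint lever above 0.01 rad and contact force between any of the fingers, the arm and anything else above 20 N).
It fails at once if the end stop is rammed with more than 20 N (contact force between end_stop and anything else above 20 N).
It fails at once if the offcut, the replica or the tape is pushed more than 20 mm (distance of any of offcut, replica, tape from where it was at the start of the episode above 0.02 m).
It also fails if it takes over 64 s, if anything falls off the work surface, if the arm or the gripper's body presses on something with over 40 N, if the wrist force passes 120 N, or if a joint passes its speed limit or range.

## Robot

A 6-joint arm with a two-finger parallel gripper is mounted at the origin on the work surface. World frame = base frame: x ahead of the robot, y to its left, z up, the work surface at z = 0. Lengths are in m, angles in rad, forces in N, time in s.
With the tool pointing down it reaches from about 0.25 to 0.775 m from the base axis. Payload 4 kg.
Tool frame: the origin (TCP) lies between the finger pads; the fingertips stand 11 mm ahead of it and the grasp point (between the pads) lies 8 mm behind it; z points along the fingers, y is the direction in which the jaws open and shut (so a half turn about z gives the same grasp; the last joint's range is limited). The gripper opens to 94 mm and grips with 3 to 60 N. Pads are 16 mm wide; open, the fingers measure 119 mm over their backs; the gripper's body (75 mm by 177 mm) begins 78 mm behind the grasp point.
Start: joints at [1.16, 0.087, 1.371, -0, 1.684, -0.103], TCP at [0.167, 0.524, 0.217] pointing down, gripper open.
Joint ranges: [-3.1, 3.1], [-0.76, 2.03], [0.27, 2.55], [-1.08, 4.22], [0.17, 2.65], [-2.57, 2.57]. Speed limits (rad/s): [2.79, 2.79, 3.14, 3.14, 3.14, 3.14].

## Interface

Orientations are given as a unit quaternion [w, x, y, z].
In Python, from bench import monitor, cams, manip gives the robot as it stands.
- The arm moves only by the tool play_rows, never from a script. Its argument "targets" is a list of rows, each a list of 3 entries, a list of its own where there are three numbers: the closure in counts, from 0 (fully open) to 255 (shut), then the shift along the tool's x, y, z in mm, then the turn, a rotation vector about the tool's x, y, z in degrees. A call has 1 to 5 rows; each row shifts and turns the pose as measured when the row begins, along the tool's axes as they then stand; what a row does not reach is not made up. A row lasts 1/10 s, in which the tool goes at most 50 mm and 8.59 degrees, less where a joint would pass 70% of its speed; a pose out of reach is approached as far as the arm can. A call with a gripper value outside its range is refused whole. The fingers move at their own pace and stop on an object; "newtons" is the grip in N (left out, the last holds). Time passes only in rows, so rows that do not move let the fingers close. It gives the time, the measured TCP pose, the force and the opening at its end, in the units of the state.
- monitor.read_state(): the state, without advancing time (a new reading comes with each control period).
- cams.snapshot(name): name is "scene" or "top"; returns a dict with "img" (400x640x3 uint8, red, green, blue), "vfov" (degrees; the focal length in pixels is half the picture's height over the tangent of half this angle, whatever the lens; pixels are square), "cx", "cy" (the principal point, pixels), "R" (3x3) and "t" (3): a world point X has camera coordinates R X + t. Camera axes: x right, y down, z forward; pixel columns grow to the right and rows downward; lengths in m; the calibration is good to about 2 mm. A picture is of the moment at which its call begins. There is no depth.
- manip.job_done(): hands the job in, once; it reports no verdict.
The state is a dict: "time": time; "qpos": joint angles; "dq": joint speeds; "joint_torque": joint torques, N m; "position": TCP position; "eef_rot": TCP orientation; "wrist_force": force on the tool from outside, world axes, zero at the start; "wrist_torque": the same for the moment, N m; "gripper_width": finger opening in m.
Only numpy, scipy, OpenCV 4.12 (cv2) and the standard library are available. Lean on these libraries where they do the work, as an engineer would, in place of code of your own. Each camera call takes 0.05 s, during which the arm holds its last target.

## Working session

There is one attempt and no reset: what is moved stays moved. The work goes in short steps, Python scripts to look and compute and a tool call to move; the robot and the scene stay as the last step left them, time stands still between calls to the robot, and variables do not carry over. Pictures are saved under pics/ and viewed, and the job is handed in when it is done.

Besides the shell and the picture viewer there is one more tool, called by a JSON object that holds its "op" and its "data". play_rows: Moves the arm, as the interface text tells. Its arguments: {"type":"object","properties":{"targets":{"type":"array"},"newtons":{"type":"number"}},"required":["targets"]}

```bash
ls; mkdir -p pics; python3 - <<'E'
from bench import monitor, cams, manip
import cv2,pickle
print(monitor.read_state())
for n in ("scene","top"):
    s=cams.snapshot(n); cv2.imwrite(f"pics/{n}0.png",s["img"][:,:,::-1]); pickle.dump(s,open(f"{n}0.pkl","wb"))
    print(n,s["vfov"],s["cx"],s["cy"],s["R"],s["t"])
E
```

```text
pics
{'time': 0.0, 'qpos': array([ 1.15990260e+00,  8.79363605e-02,  1.37223712e+00, -1.13529994e-05,
        1.68361739e+00, -1.03118485e-01]), 'dq': array([-0.000391  ,  0.00050214,  0.00061475,  0.000641  , -0.00167358,
       -0.00035764]), 'joint_torque': array([ 1.74517500e-03, -3.40179849e+01, -3.02420890e+01,  7.16973608e-02,
        3.32113460e-02, -1.75908767e-04]), 'position': array([0.16642167, 0.52366176, 0.21532305]), 'eef_rot': array([-2.73921820e-04,  1.53281491e-01,  9.88181955e-01, -1.06444066e-03]), 'wrist_force': array([ 0.33995751, -0.1696358 ,  0.02786075]), 'wrist_torque': array([ 0.01425227,  0.00351603, -0.0121344 ]), 'gripper_width': 0.09416602717337996}
scene 45.07778643870129 314.09814340085677 196.98977236783904 [[ 0.28374004  0.95887351 -0.00729252]
 [ 0.81948426 -0.2464285  -0.51741525]
 [-0.49793286  0.14083531 -0.85570338]] [ 0.0107158  -0.43696497  1.99293731]
top 42.84236239450811 319.8302805214663 199.34810125884727 [[-0.02106218 -0.99955112 -0.02130617]
 [-0.99519014  0.02300005 -0.0952239 ]
 [ 0.0956712   0.01919806 -0.99522784]] [-0.13603288  0.53882296  1.82056317]
```

View pics/scene0.png

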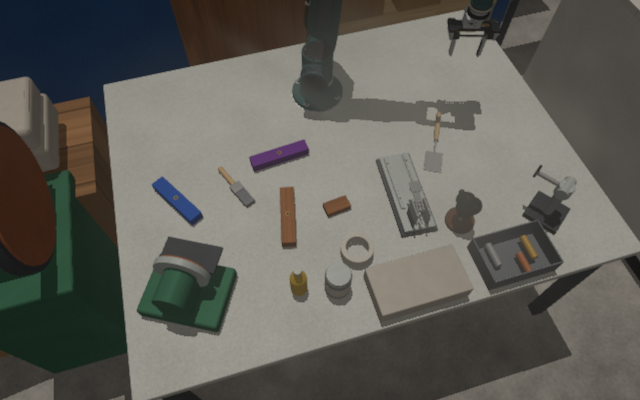

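View pics/top0.png

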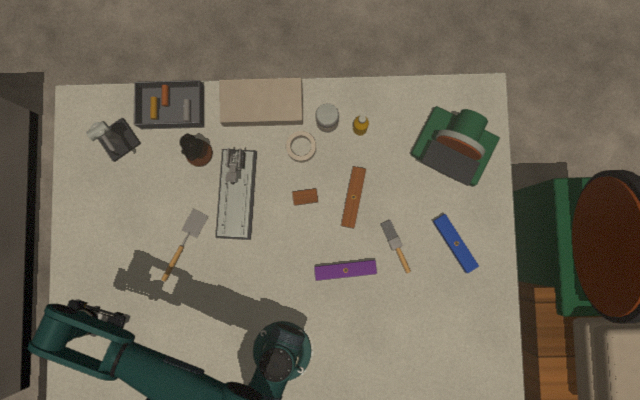

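Candidates for the bar are the wood-coloured long bar at top (353,197) / scene (288,216), the purple bar at (346,270), the blue bar at (455,243), and the short offcut at (305,197). By the description I choose the plain wooden one. I'll check it in crops.

```bash
python3 - <<'E'
import cv2,pickle
def crop(n,x0,y0,x1,y1,k,o):
    im=pickle.load(open(n,"rb"))["img"][y0:y1,x0:x1,::-1]
    cv2.imwrite(o,cv2.resize(im,None,fx=k,fy=k,interpolation=cv2.INTER_CUBIC))
crop("top0.pkl",290,155,380,240,7,"pics/c_bar.png")
crop("top0.pkl",205,135,275,250,5,"pics/c_fix.png")
crop("scene0.pkl",365,140,445,245,5,"pics/c_sfix.png")
crop("scene0.pkl",265,175,365,255,7,"pics/c_sbar.png")
E
```

```text
(no output)
```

View pics/c_bar.png

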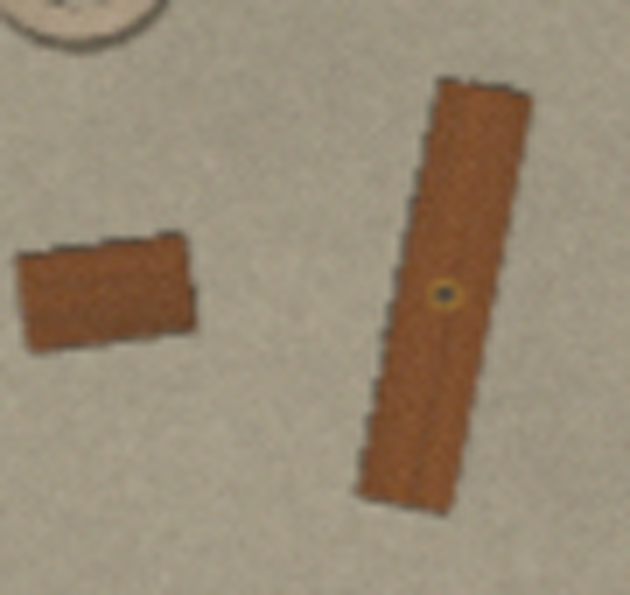

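View pics/c_fix.png

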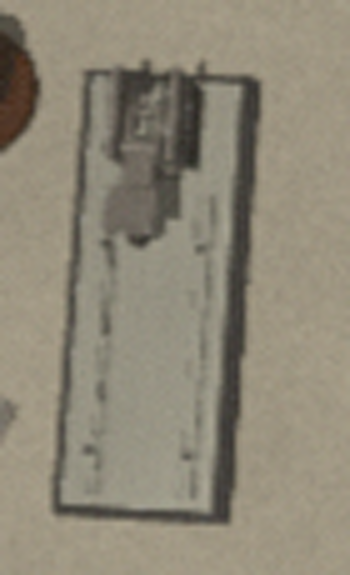

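View pics/c_sfix.png

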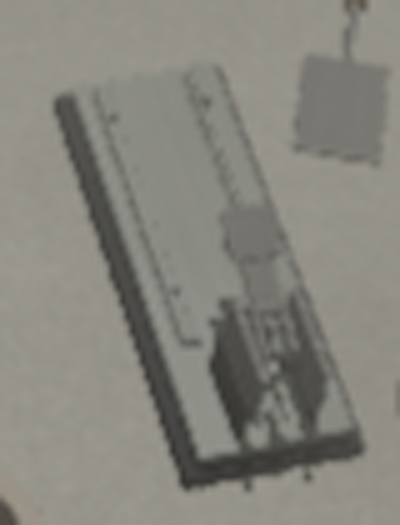

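View pics/c_sbar.png

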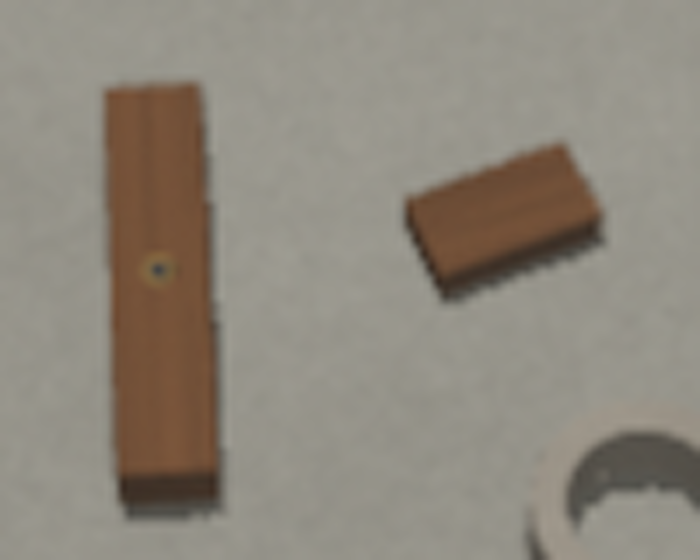

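The brass insert shows on the wooden bar at top crop (444,293) and scene crop (158,269), which confirms the choice. The fixture is at top (236,193), with its lever end at +x in the world (picture top). Next I'll get closer crops of the fixture.

```bash
cat > h.py <<'E'
import cv2,pickle,numpy as np
def load(n): return pickle.load(open(n,"rb"))
def K(s):
    f=200/np.tan(np.radians(s["vfov"]/2)); return np.array([[f,0,s["cx"]],[0,f,s["cy"]],[0,0,1]])
def proj(s,X):
    X=np.atleast_2d(X); c=(np.array(s["R"])@X.T).T+s["t"]; p=(K(s)@c.T).T; return p[:,:2]/p[:,2:]
def at_z(s,uv,z):
    uv=np.atleast_2d(uv); d=np.linalg.solve(K(s),np.c_[uv,np.ones(len(uv))].T); R=np.array(s["R"])
    d=(R.T@d).T; o=-R.T@np.array(s["t"]); return o+d*((z-o[2])/d[:,2])[:,None]
def tri(s1,u1,s2,u2):
    P=[K(s)@np.c_[s["R"],s["t"]] for s in(s1,s2)]
    X=cv2.triangulatePoints(P[0],P[1],np.array(u1,float),np.array(u2,float)); return (X[:3]/X[3]).ravel()
def crop(s,x0,y0,x1,y1,k,o,gain=True):
    im=np.ascontiguousarray(s["img"][y0:y1,x0:x1,::-1])
    if gain: im=cv2.normalize(im,None,0,255,cv2.NORM_MINMAX)
    cv2.imwrite(o,cv2.resize(im,None,fx=k,fy=k,interpolation=cv2.INTER_CUBIC))
def unc(uv,x0,y0,k): return (np.atleast_2d(uv)+.5)/k-.5+[x0,y0]
E
python3 - <<'E'
from h import *
T=load("top0.pkl");S=load("scene0.pkl")
for s in(T,S): print("cam",-np.array(s["R"]).T@s["t"])
bt=unc([[444,293]],290,155,7); bs=unc([[158,269]],265,175,7)
print("insert",tri(T,bt[0],S,bs[0]),at_z(T,bt,.036),at_z(S,bs,.036))
c=at_z(T,unc([[440,78],[532,95],[450,515],[358,494]],290,155,7),.036);print(c, np.linalg.norm(np.roll(c,-1,0)-c,axis=1),c.mean(0))
cs=at_z(S,unc([[105,90],[198,85],[217,470],[120,474]],265,175,7),.036);print(cs,np.linalg.norm(np.roll(cs,-1,0)-cs,axis=1),cs.mean(0))
crop(T,210,140,265,195,10,"pics/f1.png");crop(T,210,190,265,245,10,"pics/f2.png")
crop(S,370,145,450,200,9,"pics/f3.png");crop(S,370,185,450,245,9,"pics/f4.png")
E
```

```text
cam [ 0.35919069 -0.18331606  1.86028564]
cam [ 1.3473944  -0.39863167  1.479349  ]
insert [ 0.54233267 -0.26769722  0.03571321] [[ 0.54233961 -0.26751044  0.036     ]] [[ 0.54244915 -0.26791679  0.036     ]]
[[ 0.65390273 -0.268489    0.036     ]
 [ 0.64388053 -0.31562438  0.036     ]
 [ 0.42846954 -0.2674644   0.036     ]
 [ 0.44021021 -0.22083643  0.036     ]] [0.04818909 0.22072897 0.04808338 0.21894122] [ 0.54161575 -0.26810356  0.036     ]
[[ 0.43428693 -0.26704925  0.036     ]
 [ 0.44497026 -0.22114873  0.036     ]
 [ 0.65596689 -0.26906107  0.036     ]
 [ 0.64479887 -0.31361466  0.036     ]] [0.0471274  0.21636814 0.04593198 0.2156006 ] [ 0.54500574 -0.26771843  0.036     ]
```

View pics/f1.png

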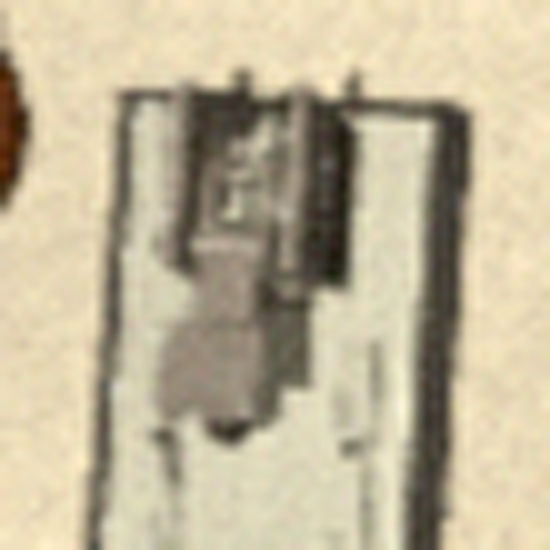

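View pics/f2.png

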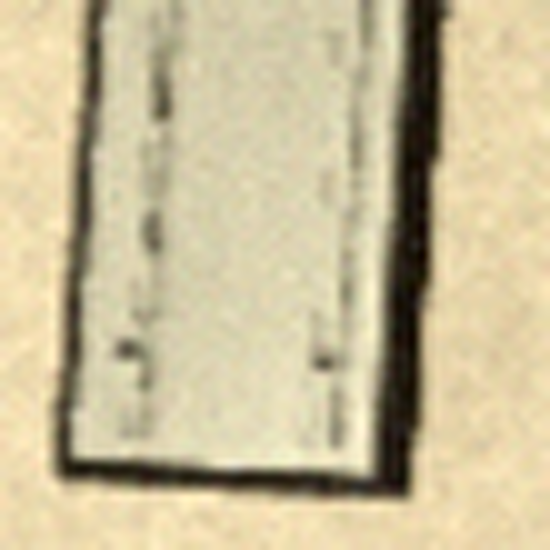

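View pics/f3.png

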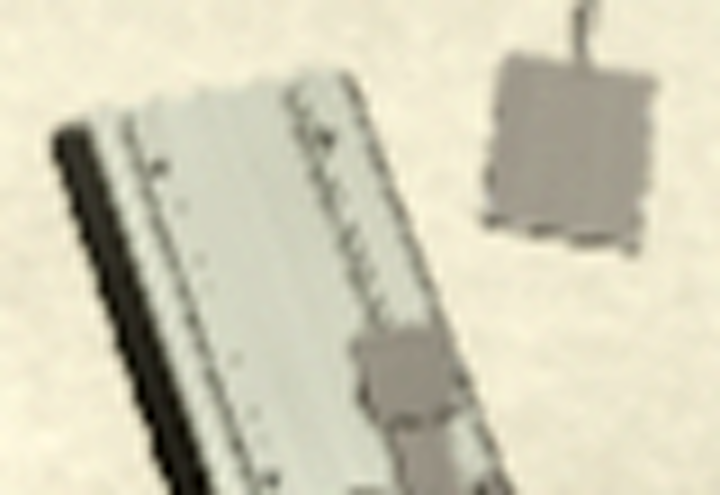

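View pics/f4.png

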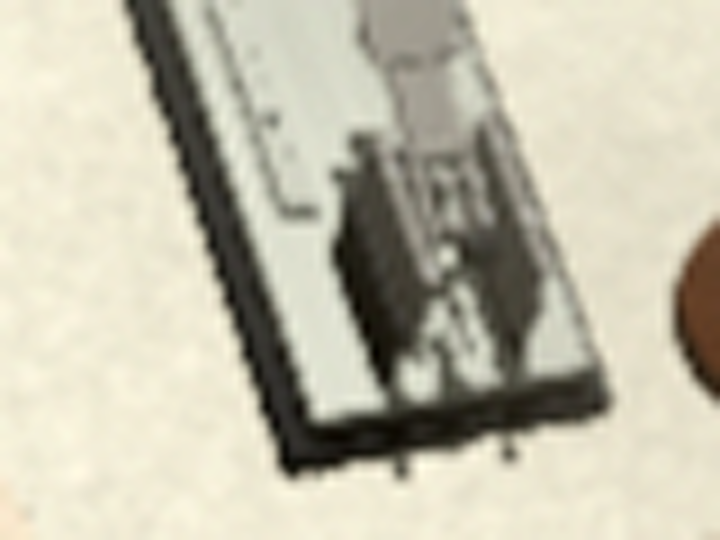

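```bash
python3 - <<'E'
from h import *
from scipy.optimize import least_squares
T=load("top0.pkl");S=load("scene0.pkl")
A=lambda u:unc(u,210,140,10)[0];B=lambda u:unc(u,210,190,10)[0];C=lambda u:unc(u,370,145,9)[0];D=lambda u:unc(u,370,185,9)[0]
def show(n,s,uv,z): print(n,at_z(s,uv,z)[0])
show("T bed -x+y",T,B([75,458]),.03);show("T bed -x-y",T,B([375,475]),.03);show("T bed +x+y",T,A([130,100]),.03);show("T bed +x-y",T,A([435,112]),.03)
show("S bed -x-y",S,C([92,115]),.03);show("S bed -x+y",S,C([347,72]),.03);show("S bed +x-y",S,D([312,425]),.03);show("S bed +x+y",S,D([600,372]),.03)
show("T plate -x+y",T,B([60,475]),.012);show("T plate -x-y",T,B([407,493]),.00);show("T pl +x-y",T,A([468,108]),.012)
show("S pl +x-y0",S,D([290,475]),0.);show("S pl +x+y0",S,D([608,412]),0.)
show("T rail-x+y",T,B([128,437]),.034);show("T rail-x-y",T,B([335,447]),.034)
show("S rail -x-y in",S,C([128,118]),.03);show("S rail-x+y in",S,C([287,95]),.038)
show("S rail+x-y",S,D([300,212]),.03)
obs=[(T,B([75,458]),0,.018),(T,B([375,475]),1,.018),(T,A([130,100]),2,.018),(T,A([435,112]),3,.018),(S,C([92,115]),1,.018),(S,C([347,72]),0,.018),(S,D([312,425]),3,.018),(S,D([600,372]),2,.018)]
def r(p):
    c,s_=np.cos(p[2]),np.sin(p[2]);o=[]
    for s,uv,k,z in obs:
        x=(-1 if k<2 else 1)*.1575;y=(.055 if k%2==0 else -.055)
        o+=list(proj(s,[p[0]+c*x-s_*y,p[1]+s_*x+c*y,.012+z])[0]-uv)
    return o
f=least_squares(r,[.5,.2,-.05],loss="soft_l1");print(f.x,np.degrees(f.x[2]));print(np.round(np.array(f.fun).reshape(-1,2),2))
E
```

```text
T bed -x+y [0.41355969 0.22459783 0.03      ]
T bed -x-y [0.40512499 0.11635279 0.03      ]
T bed +x+y [0.72624146 0.20384214 0.03      ]
T bed +x-y [0.71897634 0.09204526 0.03      ]
S bed -x-y [0.40973424 0.12084403 0.03      ]
S bed -x+y [0.41961151 0.22918105 0.03      ]
S bed +x-y [0.72236794 0.09133533 0.03      ]
S bed +x+y [0.73265861 0.20331853 0.03      ]
T plate -x+y [0.40804841 0.23409369 0.012     ]
T plate -x-y [0.39907106 0.10959698 0.        ]
T pl +x-y [0.72370267 0.08254075 0.012     ]
S pl +x-y0 [0.72678841 0.08552517 0.        ]
S pl +x+y0 [0.73667673 0.21165255 0.        ]
T rail-x+y [0.42055509 0.20457621 0.034     ]
T rail-x-y [0.4153558 0.1300179 0.034    ]
S rail -x-y in [0.41541502 0.13443543 0.03      ]
S rail-x+y in [0.4284818  0.19782041 0.038     ]
S rail+x-y [0.63564581 0.1214334  0.03      ]
[ 0.56842599  0.16027737 -0.07974021] -4.568777530819486
[[-0.84 -0.61]
 [-0.46 -0.53]
 [ 0.35 -0.97]
 [-0.24 -0.55]
 [-0.98 -0.39]
 [-0.77 -0.7 ]
 [ 0.29 -0.46]
 [-0.55 -0.66]]
```

The fixture is consistent: bed centre (0.568,0.160) with yaw about −4.6°. The rail ends put point fixture 30 mm to −x of the bed centre, at about (0.5385,0.1627), so entry is about (0.459,0.169). The bar is at (0.5424,−0.2677) with yaw −12.6°, and the triangulated insert height of 35.7 mm matches the given 36 mm. I'll move towards it.

```bash
cat > go.py <<'E'
import sys,numpy as np
from scipy.spatial.transform import Rotation as Rn
from bench import monitor
# usage: go.py x y z baryaw_deg -> remaining shift in tool axes (mm), turn (deg, rotvec)
s=monitor.read_state();q=s["eef_rot"];R=Rn.from_quat([q[1],q[2],q[3],q[0]])
x,y,z,a=map(float,sys.argv[1:5])
d=R.inv().apply(np.array([x,y,z])-s["position"])*1000
th=np.radians(a+180);X=np.array([np.cos(th),np.sin(th),0]);Z=np.array([0,0,-1.]);Y=np.cross(Z,X)
G=Rn.from_matrix(np.c_[X,Y,Z]);t=np.degrees((R.inv()*G).as_rotvec())
m=R.as_matrix()
print("t",round(s["time"],2),"pos",s["position"].round(4),"F",s["wrist_force"].round(2),"w",round(s["gripper_width"],4),"q1,6",s["qpos"].round(2))
print("shift mm",d.round(1),"turn deg",t.round(2),"yaw(x-180)",round(np.degrees(np.arctan2(-m[1,0],-m[0,0])),2))
E
python3 go.py .5424 -.2677 .2 -12.6
```

```text
t 0.1 pos [0.1664 0.5237 0.2154] F [0.09 0.69 0.21] w 0.0939 q1,6 [ 1.16  0.09  1.37  0.    1.68 -0.1 ]
shift mm [-598.1 -640.3   16.6] turn deg [-0.11 -0.02 -5.04] yaw(x-180) -17.64
```

{"op": "play_rows", "data": {"targets": [[0, [-34, -36, 0], [0, 0, -1]], [0, [-34, -36, 0], [0, 0, -1]], [0, [-34, -36, 0], [0, 0, -1]], [0, [-34, -36, 0], [0, 0, -1]], [0, [-34, -36, 0], [0, 0, -1]]], "newtons": 20}}

```text
time: 0.6
position: [0.2809, 0.3034, 0.2105]
eef_rot: [-0.002, 0.102, 0.995, -0.004]
wrist_force: [1.2, -0.0, 0.9]
gripper_width: 0.0935
```

```bash
python3 go.py .5424 -.2677 .2 -12.6
```

```text
t 0.6 pos [0.2809 0.3034 0.2105] F [ 1.22 -0.02  0.86] w 0.0935 q1,6 [ 0.69 -0.21  1.67 -0.    1.7  -0.68]
shift mm [-372.1 -505.9   13.6] turn deg [-0.52 -0.22  0.87] yaw(x-180) -11.73
```

{"op": "play_rows", "data": {"targets": [[0, [-29, -40, 0], [0, 0, 0]], [0, [-29, -40, 0], [0, 0, 0]], [0, [-29, -40, 0], [0, 0, 0]], [0, [-29, -40, 0], [0, 0, 0]], [0, [-29, -40, 0], [0, 0, 0]]]}}

```text
time: 1.1
position: [0.3809, 0.0742, 0.21]
eef_rot: [-0.002, 0.101, 0.995, -0.004]
wrist_force: [1.0, 0.2, 0.6]
gripper_width: 0.094
```

{"op": "play_rows", "data": {"targets": [[0, [-29, -40, 0], [0, 0, 0]], [0, [-29, -40, 0], [0, 0, 0]], [0, [-29, -40, 0], [0, 0, 0]], [0, [-29, -40, 0], [0, 0, 0]], [0, [-29, -40, 0], [0, 0, 0]]]}}

```text
time: 1.6
position: [0.4807, -0.1551, 0.2097]
eef_rot: [-0.002, 0.102, 0.995, -0.003]
wrist_force: [1.1, 0.5, 0.1]
gripper_width: 0.0938
```

```bash
python3 go.py .5424 -.2677 .1 -12.6
```

```text
t 1.6 pos [ 0.4807 -0.1551  0.2097] F [1.05 0.48 0.05] w 0.0938 q1,6 [-0.42 -0.01  1.48 -0.01  1.67 -1.79]
shift mm [-83.8 -96.9 110.1] turn deg [-0.43 -0.24  0.87] yaw(x-180) -11.73
```

{"op": "play_rows", "data": {"targets": [[0, [-28, -32, 15], [-0.4, -0.2, 0.8]], [0, [-28, -32, 20], [0, 0, 0]], [0, [-28, -33, 25], [0, 0, 0]], [0, [0, 0, 25], [0, 0, 0]], [0, [0, 0, 10], [0, 0, 0]]]}}

```text
time: 2.1
position: [0.5439, -0.2787, 0.1105]
eef_rot: [-0.0, 0.114, 0.994, -0.0]
wrist_force: [-0.7, 0.5, -0.8]
gripper_width: 0.0941
```

```bash
python3 go.py .5424 -.2677 .023 -12.6; python3 - <<'E'
from h import *
from bench import cams
import pickle
for n in("top","scene"):
    s=cams.snapshot(n);pickle.dump(s,open(n+"1.pkl","wb"))
s=load("scene1.pkl");crop(s,240,140,340,255,5,"pics/g_s.png",False)
E
```

```text
t 2.1 pos [ 0.5439 -0.2787  0.1105] F [-0.68  0.47 -0.84] w 0.0941 q1,6 [-0.57  0.26  1.38 -0.    1.5  -1.91]
shift mm [ 3.9 10.5 87.5] turn deg [-0.04 -0.01 -0.47] yaw(x-180) -13.07
```

View pics/g_s.png

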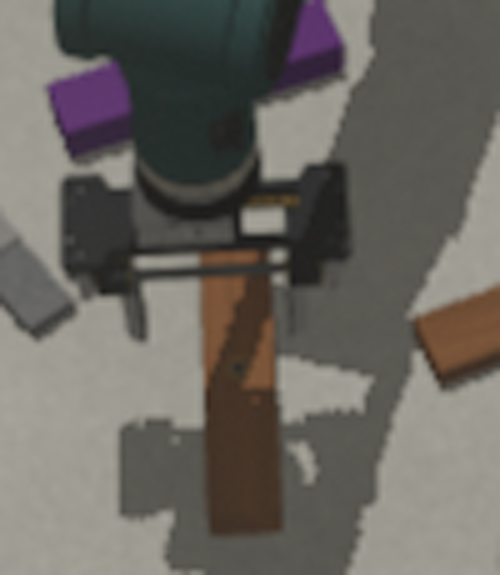

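The open fingers straddle the bar, at crop (130,310) and (285,310). I'll correct 10 mm in y, then go down.

{"op": "play_rows", "data": {"targets": [[0, [4, 10, 15], [0, 0, -0.4]], [0, [0, 0, 25], [0, 0, 0]], [0, [0, 0, 20], [0, 0, 0]], [0, [0, 0, 10], [0, 0, 0]], [0, [0, 0, 0], [0, 0, 0]]]}}

```text
time: 2.7
position: [0.5464, -0.2654, 0.0503]
eef_rot: [0.007, 0.107, 0.994, -0.004]
wrist_force: [-0.2, -0.6, -0.2]
gripper_width: 0.0943
```

```bash
python3 go.py .5424 -.2677 .023 -12.6
```

```text
t 2.7 pos [ 0.5464 -0.2654  0.0503] F [-0.24 -0.65 -0.17] w 0.0943 q1,6 [-0.55  0.29  1.47 -0.    1.36 -1.9 ]
shift mm [ 3.8 -3.  27.3] turn deg [-0.33  0.89  0.31] yaw(x-180) -12.29
```

{"op": "play_rows", "data": {"targets": [[0, [4, -3, 10], [-0.3, 0.9, 0.3]], [0, [0, 0, 9], [0, 0, 0]], [0, [0, 0, 6], [0, 0, 0]], [0, [0, 0, 2], [0, 0, 0]]]}}

```text
time: 3.1
position: [0.5443, -0.2687, 0.0267]
eef_rot: [0.003, 0.109, 0.994, -0.002]
wrist_force: [-0.6, 0.0, -0.7]
gripper_width: 0.0937
```

```bash
python3 go.py .5424 -.2677 .023 -12.6
```

```text
t 3.1 pos [ 0.5443 -0.2687  0.0267] F [-0.58  0.01 -0.74] w 0.0937 q1,6 [-0.55  0.31  1.49 -0.    1.33 -1.9 ]
shift mm [2.1 0.6 3.6] turn deg [-0.17  0.37  0.04] yaw(x-180) -12.56
```

{"op": "play_rows", "data": {"targets": [[0, [2, 0.6, 3.6], [-0.2, 0.4, 0]], [0, [0, 0, 0], [0, 0, 0]]]}}

```text
time: 3.3
position: [0.5422, -0.2677, 0.0225]
eef_rot: [-0.001, 0.11, 0.994, 0.001]
wrist_force: [-0.5, 0.9, 0.5]
gripper_width: 0.094
```

```bash
python3 go.py .5424 -.2677 .023 -12.6
```

```text
t 3.3 pos [ 0.5422 -0.2677  0.0225] F [-0.45  0.88  0.53] w 0.094 q1,6 [-0.55  0.32  1.49  0.    1.33 -1.9 ]
shift mm [-0.2  0.1 -0.6] turn deg [ 0.06 -0.08  0.02] yaw(x-180) -12.58
```

{"op": "play_rows", "data": {"targets": [[255, [0, 0, 0], [0, 0, 0]], [255, [0, 0, 0], [0, 0, 0]], [255, [0, 0, 0], [0, 0, 0]], [255, [0, 0, 0], [0, 0, 0]], [255, [0, 0, 0], [0, 0, 0]]], "newtons": 25}}

```text
time: 3.8
position: [0.5428, -0.2681, 0.0233]
eef_rot: [0.0, 0.11, 0.994, 0.0]
wrist_force: [0.0, 0.2, 0.2]
gripper_width: 0.0575
```

```bash
python3 go.py .5424 -.2677 .023 -12.6
```

```text
t 3.8 pos [ 0.5428 -0.2681  0.0233] F [0.01 0.19 0.17] w 0.0575 q1,6 [-0.55  0.32  1.49  0.    1.33 -1.9 ]
shift mm [0.5 0.3 0.3] turn deg [0.03 0.   0.02] yaw(x-180) -12.58
```

{"op": "play_rows", "data": {"targets": [[255, [0, 0, 0], [0, 0, 0]], [255, [0, 0, 0], [0, 0, 0]], [255, [0, 0, 0], [0, 0, 0]], [255, [0, 0, -10], [0, 0, 0]], [255, [0, 0, -20], [0, 0, 0]]]}}

```text
time: 4.3
position: [0.5398, -0.2663, 0.0499]
eef_rot: [-0.004, 0.11, 0.994, 0.002]
wrist_force: [0.4, 0.7, -2.1]
gripper_width: 0.0497
```

```bash
python3 go.py .4588 .1691 .2 -4.6
```

```text
t 4.3 pos [ 0.5398 -0.2663  0.0499] F [ 0.37  0.7  -2.11] w 0.0497 q1,6 [-0.55  0.3   1.46  0.    1.39 -1.9 ]
shift mm [ 175.3  407.9 -147. ] turn deg [ 0.25 -0.51 -7.98] yaw(x-180) -12.57
```

{"op": "play_rows", "data": {"targets": [[255, [0, 0, -30], [0.2, -0.5, 0]], [255, [0, 0, -35], [0, 0, 0]], [255, [12, 15, -25], [0, 0, 0]], [255, [20, 30, -10], [0, 0, -1]], [255, [25, 38, 0], [0, 0, -1]]]}}

```text
time: 4.8
position: [0.5023, -0.1756, 0.1567]
eef_rot: [0.001, 0.095, 0.995, -0.001]
wrist_force: [-0.3, 0.1, -3.0]
gripper_width: 0.05
```

{"op": "play_rows", "data": {"targets": [[255, [25, 40, 0], [0, 0, -1]], [255, [25, 40, 0], [0, 0, -1]], [255, [25, 40, 0], [0, 0, -1]], [255, [25, 40, 0], [0, 0, -1]], [255, [20, 40, 0], [0, 0, -1]]]}}

```text
time: 5.3
position: [0.4099, 0.0476, 0.1589]
eef_rot: [0.004, 0.052, 0.999, -0.0]
wrist_force: [0.7, 0.9, -1.2]
gripper_width: 0.0499
```

```bash
python3 go.py .450 .1698 .15 -4.6
```

```text
t 5.3 pos [0.4099 0.0476 0.1589] F [ 0.73  0.9  -1.18] w 0.0499 q1,6 [-0.02 -0.21  1.77 -0.    1.58 -1.49]
shift mm [-27.1 125.7   9.1] turn deg [-0.03  0.41 -1.37] yaw(x-180) -5.97
```

{"op": "play_rows", "data": {"targets": [[255, [-5, 35, 2], [0, 0.3, 1]], [255, [-8, 35, 2], [0, 0, 0]], [255, [-8, 27, 2], [0, 0, 0]], [255, [-4, 10, 0], [0, 0, 0]], [255, [0, 0, 0], [0, 0, 0]]]}}

```text
time: 5.8
position: [0.443, 0.1594, 0.1555]
eef_rot: [0.002, 0.057, 0.998, 0.0]
wrist_force: [0.3, -1.6, -1.9]
gripper_width: 0.0498
```

```bash
python3 go.py .4588 .1691 .12 -4.6;  python3 - <<'E'
from h import *
from bench import cams
import pickle
for n in("top","scene"):
    s=cams.snapshot(n);pickle.dump(s,open(n+"2.pkl","wb"))
s=load("scene2.pkl");crop(s,350,100,450,240,5,"pics/e_s.png",False)
s=load("top2.pkl");crop(s,190,135,290,270,5,"pics/e_t.png",False)
E
```

```text
t 5.8 pos [0.443  0.1594 0.1555] F [ 0.35 -1.59 -1.87] w 0.0498 q1,6 [ 0.23 -0.07  1.65 -0.    1.56 -1.23]
shift mm [-14.5  11.4  35.5] turn deg [ 0.04  0.22 -1.91] yaw(x-180) -6.51
```

View pics/e_s.png

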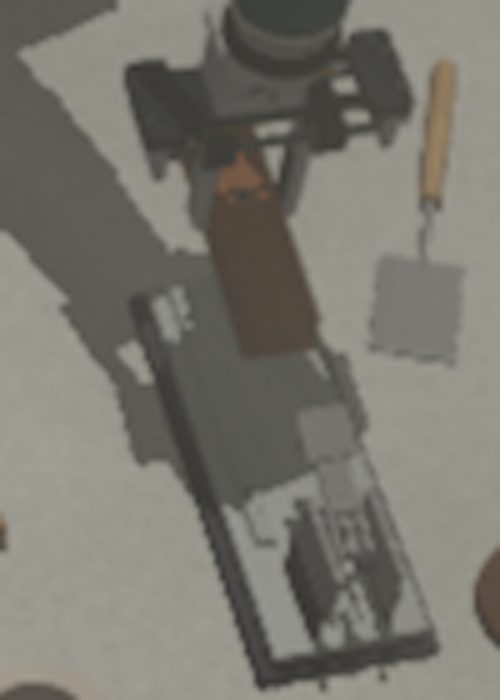

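View pics/e_t.png

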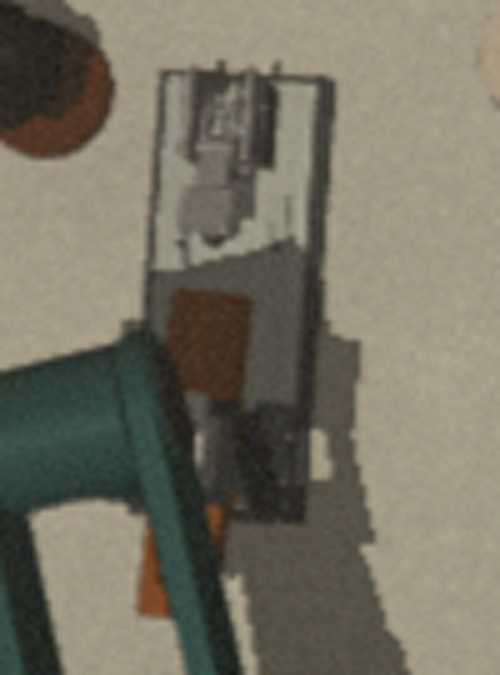

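The bar hangs level over the −x half of the channel (top crop (205,340)), clear of the lever tip at (210,235). I'll align it and lower.

{"op": "play_rows", "data": {"targets": [[255, [-7, 6, 10], [0, 0.2, -1]], [255, [-6, 5, 15], [0, 0, -0.8]], [255, [0, 0, 15], [0, 0, 0]], [255, [0, 0, 12], [0, 0, 0]], [255, [0, 0, 0], [0, 0, 0]]]}}

```text
time: 6.4
position: [0.4586, 0.1628, 0.1002]
eef_rot: [0.0, 0.045, 0.999, -0.001]
wrist_force: [-1.3, -0.2, -2.6]
gripper_width: 0.0497
```

```bash
python3 go.py .4588 .1691 .07 -4.6
```

```text
t 6.4 pos [0.4586 0.1628 0.1002] F [-1.35 -0.19 -2.61] w 0.0497 q1,6 [ 0.23 -0.    1.7  -0.    1.45 -1.26]
shift mm [ 0.3  6.3 30.2] turn deg [-0.07  0.03 -0.5 ] yaw(x-180) -5.1
```

{"op": "play_rows", "data": {"targets": [[255, [0, 6, 8], [0, 0, -0.5]], [255, [0, 0, 10], [0, 0, 0]], [255, [0, 0, 8], [0, 0, 0]], [255, [0, 0, 0], [0, 0, 0]]]}}

```text
time: 6.8
position: [0.4598, 0.1686, 0.0727]
eef_rot: [0.001, 0.04, 0.999, -0.0]
wrist_force: [0.0, -0.2, -2.9]
gripper_width: 0.0495
```

```bash
python3 go.py .4588 .1691 .07 -4.6;python3 - <<'E'
from h import *
from bench import cams
import pickle
for n in("top","scene"):
    s=cams.snapshot(n);pickle.dump(s,open(n+"3.pkl","wb"))
s=load("scene3.pkl");crop(s,370,130,430,210,9,"pics/d_s.png",True)
s=load("top3.pkl");crop(s,210,160,265,245,9,"pics/d_t.png",True)
E
```

```text
t 6.8 pos [0.4598 0.1686 0.0727] F [ 0.02 -0.25 -2.9 ] w 0.0495 q1,6 [ 0.24  0.03  1.72 -0.    1.39 -1.25]
shift mm [1.  0.5 2.7] turn deg [-0.05  0.09 -0.03] yaw(x-180) -4.63
```

View pics/d_s.png

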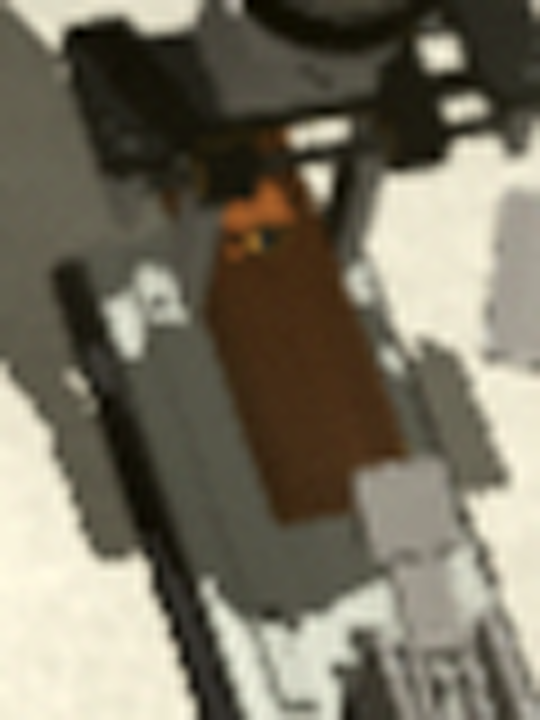

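View pics/d_t.png

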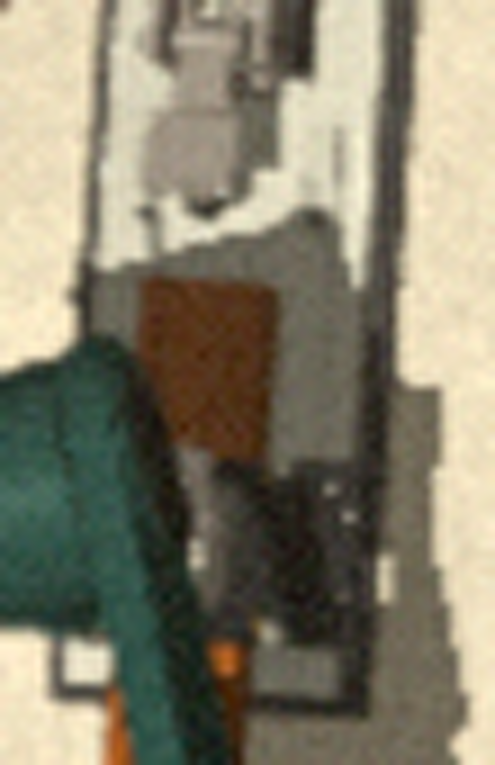

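```bash
python3 - <<'E'
from h import *
T=load("top3.pkl");S=load("scene3.pkl")
a=np.radians(-4.6);R=np.array([[np.cos(a),np.sin(a)],[-np.sin(a),np.cos(a)]])
def fx(p): return (R@(p[:,:2]-[.5385,.1627]).T).T.round(4)*1000
zt=.0857
print("T front L,R; back R side",fx(at_z(T,unc([[142,281],[278,288],[266,455],[142,281]],210,160,9),zt)))
print("S front-R, side", fx(at_z(S,unc([[283,522],[208,318]],370,130,9),zt)),"insert",fx(at_z(S,unc([[258,240]],370,130,9),zt)))
# rails: inner edges refs from original picture
T0=load("top0.pkl");S0=load("scene0.pkl")
print("rails +y T",fx(at_z(T0,unc([[162,110],[152,230],[165,0]],210,190,10),.034)),"-y",fx(at_z(T0,unc([[365,20],[355,150],[347,260],[337,440]],210,190,10),.034)))
print("S -y rail",fx(at_z(S0,unc([[128,118],[190,310],[250,480]],370,145,9),.034)),fx(at_z(S0,unc([[287,95],[330,190],[375,310]],370,145,9),.034)))
E
```

```text
T front L,R; back R side [[ 27.5  22.2]
 [ 27.8 -31.2]
 [-37.6 -31.4]
 [ 27.5  22.2]]
S front-R, side [[ 50.1 -33.2]
 [-46.4 -33.8]] insert [[-78.3  -3.7]]
rails +y T [[ -2.6  29.1]
 [-46.1  29.4]
 [ 37.4  31.1]] -y [[  34.2  -42. ]
 [ -13.   -41.8]
 [ -52.9  -41.8]
 [-117.6  -43. ]]
S -y rail [[-117.7  -39.3]
 [ -22.1  -41.4]
 [  58.7  -41.3]] [[-115.2   27.6]
 [ -66.    30.5]
 [  -6.7   30.4]]
```

Both cameras put the bar about 4 mm to −y of the channel middle, compared at the heights in question. I'll shift it about +5 mm in y, lower to just above the rails and look again.

{"op": "play_rows", "data": {"targets": [[255, [0, 5, 4], [0, 0, 0]], [255, [0, 0, 3], [0, 0, 0]], [255, [0, 0, 0], [0, 0, 0]]]}}

```text
time: 7.2
position: [0.462, 0.1746, 0.0678]
eef_rot: [0.003, 0.04, 0.999, 0.0]
wrist_force: [0.3, -0.2, -2.3]
gripper_width: 0.0497
```

```bash
python3 go.py .4592 .174 .066 -4.6;python3 - <<'E'
from h import *
from bench import cams
import pickle
for n in("top","scene"):
    s=cams.snapshot(n);pickle.dump(s,open(n+"4.pkl","wb"))
s=load("scene4.pkl");crop(s,375,140,425,210,10,"pics/k_s.png",True)
s=load("top4.pkl");crop(s,213,180,258,245,10,"pics/k_t.png",True)
E
```

```text
t 7.2 pos [0.462  0.1746 0.0678] F [ 0.27 -0.24 -2.26] w 0.0497 q1,6 [ 0.25  0.04  1.72 -0.    1.37 -1.24]
shift mm [ 2.8 -0.8  1.8] turn deg [ 0.05  0.37 -0.02] yaw(x-180) -4.62
```

View pics/k_s.png

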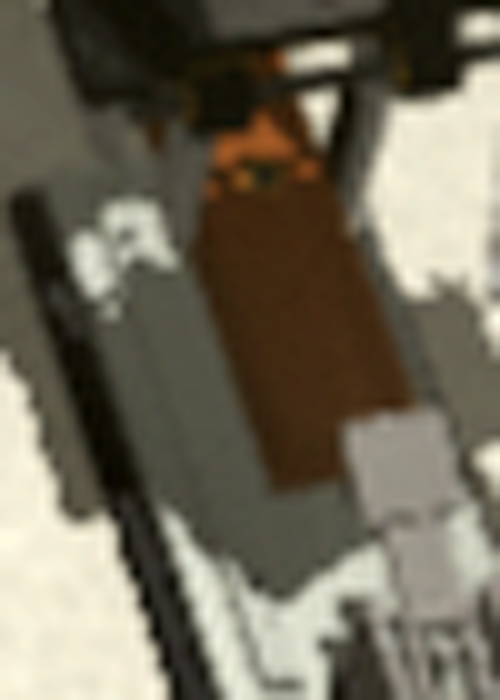

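View pics/k_t.png

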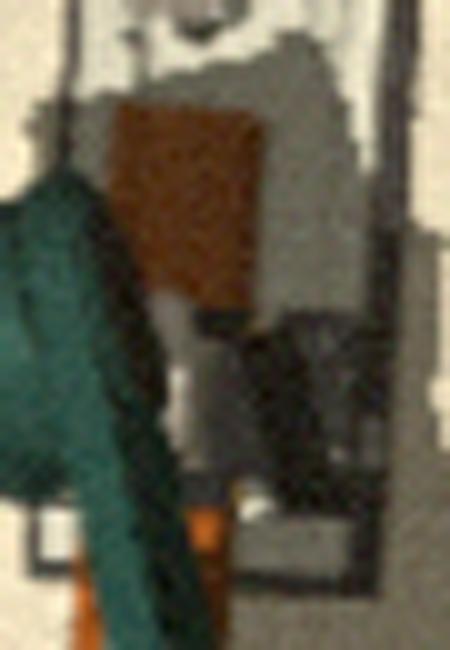

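```bash
python3 - <<'E'
from h import *
T=load("top4.pkl");S=load("scene4.pkl")
a=np.radians(-4.6);R=np.array([[np.cos(a),np.sin(a)],[-np.sin(a),np.cos(a)]])
def fx(p): return (R@(p[:,:2]-[.5385,.1627]).T).T.round(4)*1000
zt=.0808
print("TCP",fx(np.array([[.462,.1746,0]])))
print("T",fx(at_z(T,unc([[115,102],[265,110],[250,300],[106,180]],213,180,10),zt)))
print("S right side top",fx(at_z(S,unc([[275,490],[205,270]],375,140,10),zt)),"low",fx(at_z(S,unc([[275,490],[205,270]],375,140,10),zt-.036)),"left",fx(at_z(S,unc([[408,395],[375,310]],375,140,10),zt)),"ins",fx(at_z(S,unc([[262,176]],375,140,10),zt)))
print("bed now T: L,L,R", fx(at_z(T,unc([[72,60],[66,130],[390,60],[372,200],[352,560],[45,565]],213,180,10),.03)))
E
```

```text
TCP [[-77.2   5.7]]
T [[ 31.4  28.1]
 [ 31.6 -25.1]
 [-35.7 -24.8]
 [  3.7  29.1]]
S right side top [[ 51.9 -29.2]
 [-41.  -26. ]] low [[ 31.3 -17.3]
 [-63.9 -14. ]] left [[ 24.3  27.3]
 [-12.1  27.1]] ins [[-75.8   5.6]]
bed now T: L,L,R [[  51.    56. ]
 [  25.4   56.2]
 [  57.6  -59.7]
 [   6.3  -56.8]
 [-123.7  -59. ]
 [-132.    51.5]]
```

```bash
python3 - <<'E'
from h import *
for n,b in(("top4",(218,185,248,218)),("scene4",(385,148,425,195))):
    s=load(n+".pkl");x0,y0,x1,y1=b
    im=s["img"][y0:y1,x0:x1,::-1].astype(float)
    im=np.clip((im/ (im.max((0,1))*.75))**.6*255,0,255).astype(np.uint8)
    cv2.imwrite(f"pics/z_{n}.png",cv2.resize(im,None,fx=14 if n=="scene4" else 18,fy=14 if n=="scene4" else 18,interpolation=cv2.INTER_NEAREST))
    if n=="top4":
        for r in(193,198,203): print(r,[tuple(p) for p in s["img"][r,220:244].tolist()])
E
```

```text
193 [(76, 73, 65), (76, 76, 64), (83, 82, 74), (75, 70, 60), (76, 60, 49), (66, 50, 32), (68, 47, 35), (64, 46, 31), (70, 47, 32), (71, 49, 34), (70, 50, 32), (71, 51, 34), (70, 50, 36), (71, 52, 37), (70, 46, 36), (67, 44, 33), (69, 51, 36), (63, 45, 28), (55, 39, 23), (68, 59, 47), (75, 72, 62), (80, 77, 70), (86, 82, 73), (84, 80, 72)]
198 [(39, 44, 41), (43, 42, 40), (67, 66, 57), (79, 69, 59), (70, 51, 34), (66, 48, 31), (64, 45, 28), (69, 50, 31), (72, 53, 34), (72, 51, 33), (72, 51, 38), (70, 50, 37), (68, 49, 35), (68, 48, 35), (66, 47, 30), (66, 44, 31), (71, 49, 38), (62, 42, 29), (61, 48, 35), (69, 71, 58), (81, 79, 72), (85, 80, 75), (80, 80, 69), (84, 83, 74)]
203 [(48, 58, 50), (43, 48, 46), (36, 35, 33), (46, 43, 40), (45, 42, 38), (54, 42, 35), (61, 44, 31), (72, 56, 37), (70, 47, 30), (72, 51, 38), (72, 50, 38), (68, 50, 35), (74, 55, 42), (73, 52, 33), (71, 50, 39), (66, 49, 32), (64, 47, 35), (58, 39, 26), (63, 52, 44), (76, 71, 60), (84, 79, 71), (82, 79, 72), (84, 85, 77), (86, 87, 78)]
```

View pics/z_top4.png

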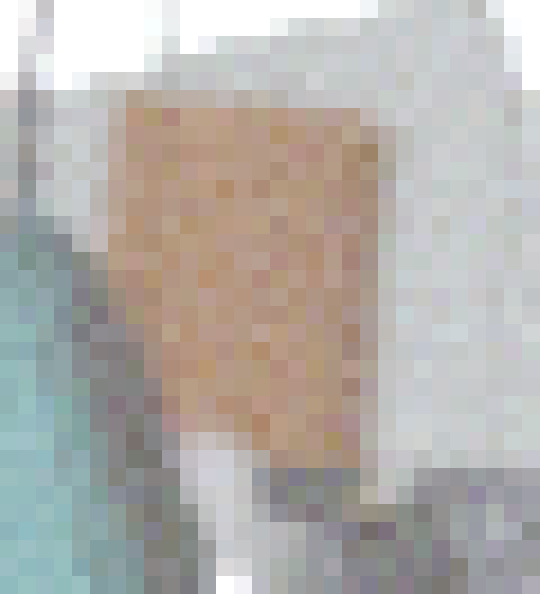

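View pics/z_scene4.png

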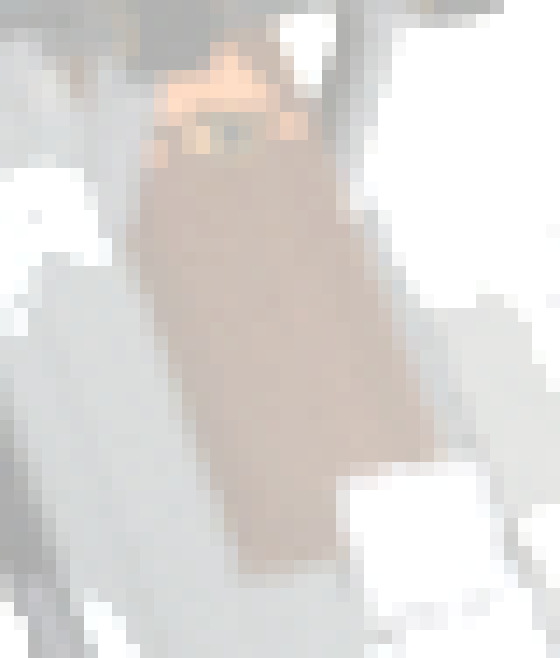

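The visible −y side face explains the discrepancy. In the zoom, the left top edge is at 223.9 px and the bottom right edge at 238.9 px. With that face allowed for, vision gives the bar at about y = +5 mm, which agrees with the TCP (+5.7). So the kinematics were right, and I'll go back to about +0.8 mm, then lower and feel for contact.

{"op": "play_rows", "data": {"targets": [[255, [1, -5, 0], [0, 0.4, 0]], [255, [0, 0, 0], [0, 0, 0]]]}}

```text
time: 7.5
position: [0.4609, 0.1693, 0.0684]
eef_rot: [0.0, 0.04, 0.999, 0.0]
wrist_force: [0.2, 0.7, -2.4]
gripper_width: 0.0501
```

```bash
python3 go.py .4608 .1698 .053 -4.6
```

```text
t 7.5 pos [0.4609 0.1693 0.0684] F [ 0.21  0.71 -2.43] w 0.0501 q1,6 [ 0.24  0.04  1.73  0.    1.38 -1.25]
shift mm [ 0.1  0.5 15.4] turn deg [ 0.05 -0.   -0.01] yaw(x-180) -4.61
```

{"op": "play_rows", "data": {"targets": [[255, [0, 0.5, 4], [0, 0, 0]], [255, [0, 0, 3], [0, 0, 0]], [255, [0, 0, 3], [0, 0, 0]]]}}

```text
time: 7.8
position: [0.4615, 0.1696, 0.0584]
eef_rot: [0.001, 0.041, 0.999, 0.001]
wrist_force: [-0.5, 0.1, -2.2]
gripper_width: 0.0496
```

```bash
python3 go.py .4608 .1698 .053 -4.6
```

```text
t 7.8 pos [0.4615 0.1696 0.0584] F [-0.5   0.09 -2.24] w 0.0496 q1,6 [ 0.24  0.04  1.74  0.    1.36 -1.25]
shift mm [0.8 0.1 5.4] turn deg [ 0.09  0.09 -0.05] yaw(x-180) -4.65
```

{"op": "play_rows", "data": {"targets": [[255, [0, 0, 2], [0, 0, 0]], [255, [0, 0, 1.5], [0, 0, 0]], [255, [0, 0, 1], [0, 0, 0]]]}}

```text
time: 8.1
position: [0.4611, 0.1695, 0.0533]
eef_rot: [0.0, 0.041, 0.999, 0.001]
wrist_force: [-2.2, -0.9, 5.5]
gripper_width: 0.05
```

```bash
python3 go.py .4608 .1698 .053 -4.6
```

```text
t 8.1 pos [0.4611 0.1695 0.0533] F [-2.21 -0.9   5.49] w 0.05 q1,6 [ 0.24  0.05  1.74  0.    1.35 -1.25]
shift mm [0.3 0.3 0.3] turn deg [ 0.06  0.01 -0.05] yaw(x-180) -4.65
```

Contact with the bed came at z = 53.3 mm, as expected for a bar lying in the channel. Now I'll slide to +x.

{"op": "play_rows", "data": {"targets": [[255, [-4, 0.2, -0.5], [0, 0, 0]], [255, [-6, 0, 0], [0, 0, 0]], [255, [-6, 0, 0], [0, 0, 0]], [255, [-6, 0, 0], [0, 0, 0]]]}}

```text
time: 8.5
position: [0.4846, 0.1681, 0.0539]
eef_rot: [0.001, 0.04, 0.999, 0.001]
wrist_force: [-0.3, -0.6, -2.7]
gripper_width: 0.0495
```

```bash
python3 go.py .5385 .1635 .053 -4.6
```

```text
t 8.5 pos [0.4846 0.1681 0.0539] F [-0.31 -0.58 -2.69] w 0.0495 q1,6 [ 0.22  0.1   1.69  0.    1.35 -1.27]
shift mm [-54.1  -0.2   0.9] turn deg [ 0.08  0.06 -0.02] yaw(x-180) -4.62
```

{"op": "play_rows", "data": {"targets": [[255, [-9, 0, 0.2], [0, 0, 0]], [255, [-10, 0, 0.1], [0, 0, 0]], [255, [-10, 0, 0.1], [0, 0, 0]], [255, [-8, 0, 0], [0, 0, 0]]]}}

```text
time: 8.9
position: [0.525, 0.1647, 0.0534]
eef_rot: [0.0, 0.04, 0.999, 0.001]
wrist_force: [-0.2, -0.6, -1.2]
gripper_width: 0.0497
```

```bash
python3 go.py .5385 .1635 .053 -4.6
```

```text
t 8.9 pos [0.525  0.1647 0.0534] F [-0.22 -0.64 -1.24] w 0.0497 q1,6 [ 0.2   0.18  1.6   0.    1.36 -1.29]
shift mm [-13.6  -0.1   0.4] turn deg [ 0.08  0.03 -0.04] yaw(x-180) -4.64
```

{"op": "play_rows", "data": {"targets": [[255, [-3, 0, 0.1], [0, 0, 0]], [255, [-2, 0, 0], [0, 0, 0]], [255, [-1.5, 0, 0], [0, 0, 0]], [255, [-1, 0, 0], [0, 0, 0]]]}}

```text
time: 9.3
position: [0.534, 0.1639, 0.0534]
eef_rot: [-0.0, 0.041, 0.999, 0.001]
wrist_force: [-1.2, -0.4, -1.2]
gripper_width: 0.0502
```

```bash
python3 go.py .5385 .1635 .053 -4.6;python3 - <<'E'
from h import *
from bench import cams
import pickle
for n in("top","scene"):
    s=cams.snapshot(n);pickle.dump(s,open(n+"5.pkl","wb"))
s=load("scene5.pkl");crop(s,375,140,435,240,7,"pics/m_s.png",True)
s=load("top5.pkl");crop(s,205,140,265,245,7,"pics/m_t.png",True)
E
```

```text
t 9.3 pos [0.534  0.1639 0.0534] F [-1.21 -0.39 -1.17] w 0.0502 q1,6 [ 0.2   0.19  1.58  0.    1.37 -1.29]
shift mm [-4.5 -0.   0.4] turn deg [ 0.08 -0.02 -0.08] yaw(x-180) -4.68
```

View pics/m_s.png

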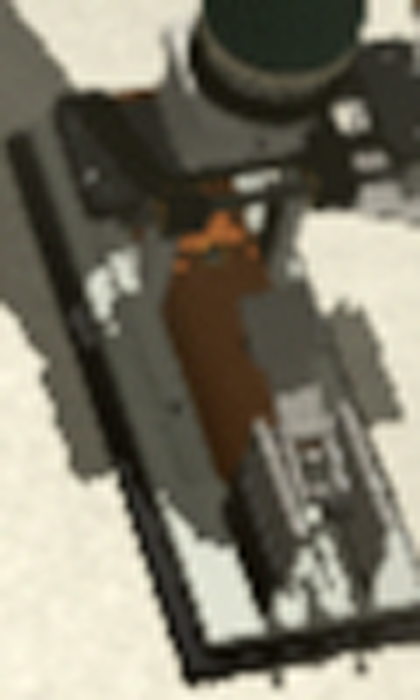

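View pics/m_t.png

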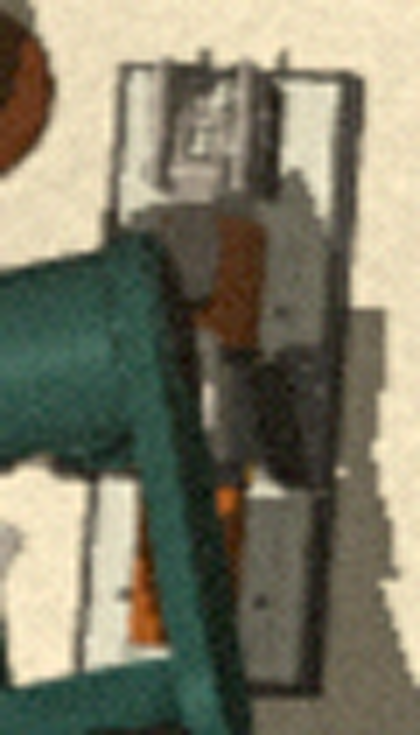

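The bar has gone in under the lever (scene (262,330)), and its end is close to the stop. I'll creep on in 1 mm rows.

{"op": "play_rows", "data": {"targets": [[255, [-1, 0, 0], [0, 0, 0]], [255, [-1, 0, 0], [0, 0, 0]], [255, [-1, 0, 0], [0, 0, 0]]]}}

```text
time: 9.7
position: [0.5366, 0.1637, 0.0534]
eef_rot: [-0.0, 0.041, 0.999, 0.001]
wrist_force: [-1.1, -0.8, -1.0]
gripper_width: 0.0501
```

{"op": "play_rows", "data": {"targets": [[255, [-1, 0, 0], [0, 0, 0]], [255, [-1, 0, 0], [0, 0, 0]]]}}

```text
time: 9.9
position: [0.5386, 0.1636, 0.0534]
eef_rot: [-0.0, 0.041, 0.999, 0.001]
wrist_force: [-1.1, -0.2, -1.4]
gripper_width: 0.0499
```

{"op": "play_rows", "data": {"targets": [[255, [-1, 0, 0], [0, 0, 0]]]}}

```text
time: 10.0
position: [0.5394, 0.1635, 0.0534]
eef_rot: [-0.0, 0.041, 0.999, 0.001]
wrist_force: [-2.8, -0.1, 0.3]
gripper_width: 0.0497
```

{"op": "play_rows", "data": {"targets": [[255, [-1, 0, 0], [0, 0, 0]]]}}

```text
time: 10.1
position: [0.5394, 0.1636, 0.0534]
eef_rot: [-0.002, 0.04, 0.999, 0.001]
wrist_force: [-5.4, -0.2, 1.8]
gripper_width: 0.0497
```

{"op": "play_rows", "data": {"targets": [[255, [-1, 0, 0], [0, 0, 0]]]}}

```text
time: 10.2
position: [0.5394, 0.1635, 0.0534]
eef_rot: [-0.003, 0.04, 0.999, 0.001]
wrist_force: [-4.5, -0.4, 3.2]
gripper_width: 0.0497
```

The bar stalled at x = 0.5394 with about 5 N, which matches the expected stop position of 0.5385. I'll settle and release.

{"op": "play_rows", "data": {"targets": [[255, [0, 0, 0], [0, 0, 0]], [255, [0, 0, 0], [0, 0, 0]], [120, [0, 0, 0], [0, 0, 0]], [60, [0, 0, 0], [0, 0, 0]], [40, [0, 0, 0], [0, 0, 0]]]}}

```text
time: 10.7
position: [0.5413, 0.1635, 0.0541]
eef_rot: [-0.001, 0.04, 0.999, 0.001]
wrist_force: [-0.3, -0.4, -0.0]
gripper_width: 0.0628
```

```bash
python3 go.py .5385 .1635 .2 -4.6
```

```text
t 10.7 pos [0.5413 0.1635 0.0541] F [-0.28 -0.43 -0.03] w 0.0628 q1,6 [ 0.19  0.21  1.56  0.    1.37 -1.3 ]
shift mm [ 3.000e+00 -1.000e-01 -1.459e+02] turn deg [ 0.08 -0.08 -0.03] yaw(x-180) -4.63
```

{"op": "play_rows", "data": {"targets": [[20, [0, 0, 0], [0, 0, 0]], [20, [4, 0, 0], [0, 0, 0]], [20, [6, 0, -15], [0, 0, 0]], [20, [4, 0, -30], [0, 0, 0]], [20, [2, 0, -35], [0, 0, 0]]]}}

```text
time: 11.2
position: [0.5217, 0.164, 0.1323]
eef_rot: [-0.005, 0.041, 0.999, -0.0]
wrist_force: [-0.6, 1.2, 0.3]
gripper_width: 0.0867
```

{"op": "play_rows", "data": {"targets": [[255, [20, 0, -40], [0, 0, 0]], [255, [40, 10, -20], [0, 0, 0]], [255, [40, 10, 0], [0, 0, 0]], [255, [20, 5, 0], [0, 0, 0]], [255, [0, 0, 0], [0, 0, 0]]]}}

```text
time: 11.7
position: [0.4034, 0.2006, 0.2096]
eef_rot: [0.006, 0.041, 0.999, 0.004]
wrist_force: [0.3, -0.4, 0.1]
gripper_width: 0.0499
```

```bash
python3 go.py .5385 .1635 .2 -4.6;python3 - <<'E'
from h import *
from bench import cams
import pickle
for n in("top","scene"):
    s=cams.snapshot(n);pickle.dump(s,open(n+"6.pkl","wb"))
s=load("scene6.pkl");crop(s,375,140,445,240,7,"pics/n_s.png",True)
s=load("top6.pkl");crop(s,205,140,265,245,7,"pics/n_t.png",True)
E
```

```text
t 11.7 pos [0.4034 0.2006 0.2096] F [ 0.33 -0.4   0.09] w 0.0499 q1,6 [ 0.33 -0.15  1.61  0.    1.66 -1.15]
shift mm [-137.6  -25.9   10.9] turn deg [ 0.45  0.63 -0.12] yaw(x-180) -4.73
```

View pics/n_s.png

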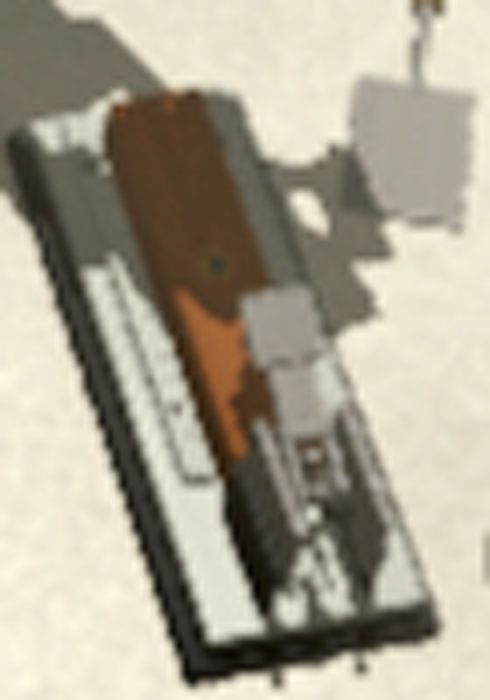

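View pics/n_t.png

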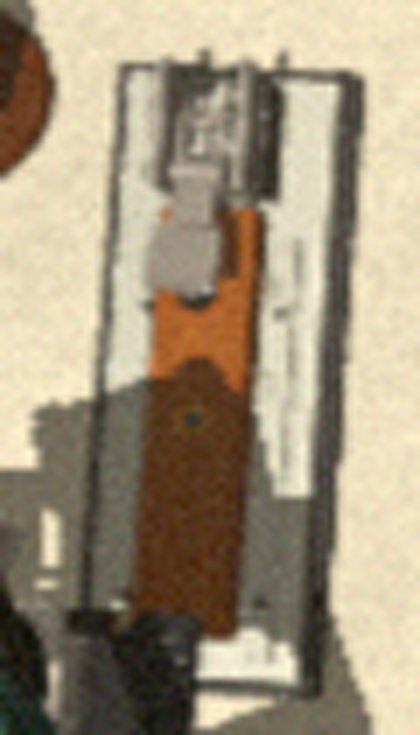

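The bar lies in the channel up to the stop, with the insert at top crop (192,419). The raised lever plate is at top crop (186,257) and scene crop (283,323). I'll measure both.

```bash
python3 - <<'E'
from h import *
T=load("top6.pkl");S=load("scene6.pkl");T0=load("top0.pkl");S0=load("scene0.pkl")
a=np.radians(-4.6);R=np.array([[np.cos(a),np.sin(a)],[-np.sin(a),np.cos(a)]])
def fx(p): p=np.atleast_2d(p);return np.c_[(R@(p[:,:2]-[.5385,.1627]).T).T*1000,p[:,2:]*1000].round(1)
it=unc([[192,419]],205,140,7);is_=unc([[216,265]],375,140,7)
print("ins",fx(tri(T,it[0],S,is_[0])),fx(at_z(T,it,.066)),fx(at_z(S,is_,.066)))
# bar -x end, T
print("T end -x",fx(at_z(T,unc([[133,612],[237,634]],205,140,7),.066)))
crop(T0,220,150,245,185,16,"pics/l_t.png");crop(S0,405,175,435,215,14,"pics/l_s.png")
E
```

```text
ins [[ 0.4  1.3 63.7]] [[ 0.1  0.4 66. ]] [[ 1.8  1.  66. ]]
T end -x [[ -99.2   22.8   66. ]
 [-107.2  -30.6   66. ]]
```

View pics/l_t.png

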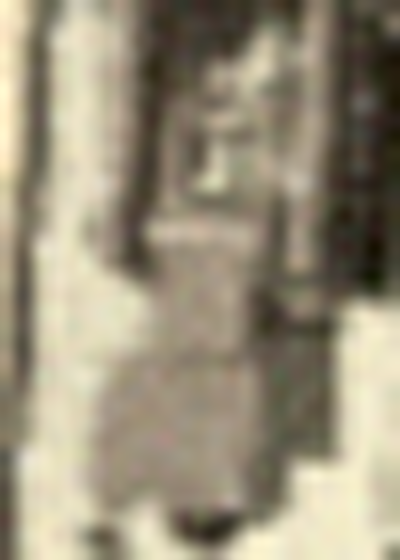

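View pics/l_s.png

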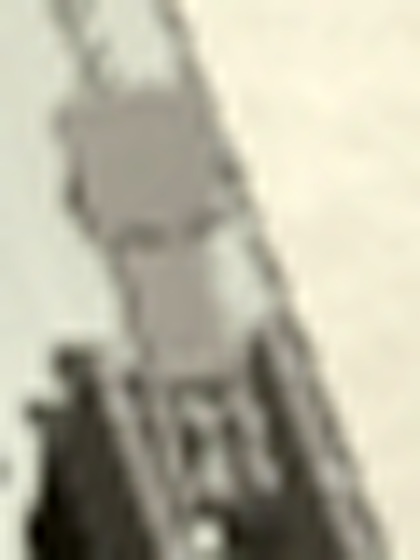

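```bash
python3 - <<'E'
from h import *
T=load("top0.pkl");S=load("scene0.pkl")
a=np.radians(-4.6);R=np.array([[np.cos(a),np.sin(a)],[-np.sin(a),np.cos(a)]])
def fx(p): p=np.atleast_2d(p);return np.c_[(R@(p[:,:2]-[.5385,.1627]).T).T*1000,p[:,2:]*1000].round(1)
t=unc([[95,500],[245,515],[258,355],[115,362]],220,150,16);s=unc([[192,88],[72,105],[100,235],[222,205]],405,175,14)
for i in range(4): print(["o+","o-","i-","i+"][i],fx(tri(T,t[i],S,s[i])))
print("mean",fx(tri(T,t.mean(0),S,s.mean(0))))
from scipy.optimize import least_squares
# model: hinge height h (above bed .030), plate corners with angle .34, y offset 0
def pts(h,dx,dy):
    e=.34;o=[]
    for d,y in((69,18),(69,-18),(33,-18),(33,18)):
        x=121-d*np.cos(e)+8*np.sin(e);z=30+h+d*np.sin(e)+8*np.cos(e)
        p=R.T@np.array([x+dx,y+dy]);o.append([.5385+p[0]/1000,.1627+p[1]/1000,z/1000])
    return np.array(o)
f=lambda p:np.r_[(proj(T,pts(*p))-t).ravel(),(proj(S,pts(*p))-s).ravel()]
r=least_squares(f,[69,0,0]);print(r.x,np.round(r.fun.reshape(-1,2),2).tolist())
E
```

```text
o+ [[ 58.6  17.2 124. ]]
o- [[ 57.4 -14.1 124.6]]
i- [[ 92.2 -15.6 121.5]]
i+ [[ 89.3  15.8 119.7]]
mean [[ 74.4   0.9 122.3]]
[67.57431546 -1.24400757  1.03516087] [[-1.09, 0.06], [-0.07, -0.29], [0.5, 0.47], [-0.87, -0.55], [0.27, -1.03], [-1.49, -0.34], [-0.95, 0.73], [0.7, 0.94]]
```

The hinge is about 68 mm above the bed, within the given 60–78. The raised plate's top near its outer end is at about z = 0.127. I'll press with shut fingers, with the tip centre about 53 mm from the hinge line.

```bash
python3 go.py .6064 .1582 .2 -4.6
```

```text
t 11.8 pos [0.4052 0.1999 0.2087] F [-0.83  0.49 -0.11] w 0.0423 q1,6 [ 0.33 -0.14  1.61  0.    1.66 -1.16]
shift mm [-203.9  -24.7   10.7] turn deg [ 0.39  0.62 -0.22] yaw(x-180) -4.82
```

{"op": "play_rows", "data": {"targets": [[255, [-40, -5, 0], [0.4, 0.6, 0]], [255, [-45, -6, 0], [0, 0, 0]], [255, [-45, -6, 0], [0, 0, 0]], [255, [-40, -6, 0], [0, 0, 0]], [255, [-25, -3, 0], [0, 0, 0]]]}}

```text
time: 12.3
position: [0.605, 0.1535, 0.2067]
eef_rot: [-0.001, 0.042, 0.999, -0.001]
wrist_force: [-0.0, -0.0, -0.4]
gripper_width: 0.0024
```

```bash
python3 go.py .6064 .1582 .155 -4.6
```

```text
t 12.3 pos [0.605  0.1535 0.2067] F [-0.02 -0.03 -0.38] w 0.0024 q1,6 [ 0.16  0.26  1.2  -0.    1.69 -1.33]
shift mm [-1.1  4.8 51.7] turn deg [-0.08 -0.07 -0.22] yaw(x-180) -4.82
```

{"op": "play_rows", "data": {"targets": [[255, [0, 4, 12], [0, 0, 0]], [255, [0, 0, 20], [0, 0, 0]], [255, [0, 0, 12], [0, 0, 0]], [255, [0, 0, 0], [0, 0, 0]]]}}

```text
time: 12.7
position: [0.6085, 0.1537, 0.1542]
eef_rot: [-0.005, 0.045, 0.999, -0.002]
wrist_force: [-0.4, 0.1, -0.2]
gripper_width: 0.0004
```

```bash
python3 go.py .6064 .1582 .14 -4.6;python3 - <<'E'
from h import *
from bench import cams
import pickle
for n in("top","scene"):
    s=cams.snapshot(n);pickle.dump(s,open(n+"7.pkl","wb"))
s=load("scene7.pkl");crop(s,375,130,445,240,7,"pics/o_s.png",True)
E
```

```text
t 12.7 pos [0.6085 0.1537 0.1542] F [-0.37  0.07 -0.25] w 0.0004 q1,6 [ 0.16  0.29  1.26 -0.    1.6  -1.32]
shift mm [ 2.3  4.3 14.2] turn deg [-0.22 -0.53 -0.61] yaw(x-180) -5.21
```

View pics/o_s.png

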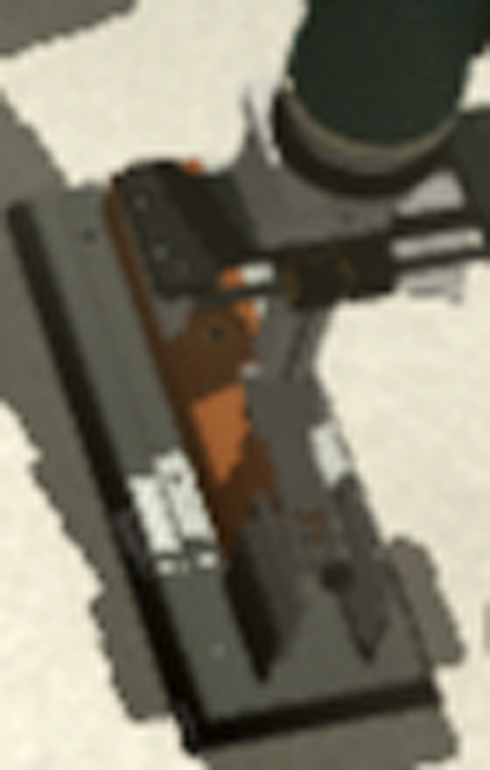

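The shut fingertips (285,372) stand just above the plate. I'll centre them and descend slowly.

{"op": "play_rows", "data": {"targets": [[255, [2, 4, 2], [-0.2, -0.5, -0.6]], [255, [0, 1, 2], [0, 0, 0]], [255, [0, 0, 2], [0, 0, 0]]]}}

```text
time: 13.1
position: [0.6081, 0.1606, 0.1542]
eef_rot: [0.005, 0.039, 0.999, 0.001]
wrist_force: [0.2, 0.3, 0.3]
gripper_width: 0.0003
```

```bash
python3 go.py .6064 .1582 .14 -4.6
```

```text
t 13.1 pos [0.6081 0.1606 0.1542] F [0.16 0.31 0.34] w 0.0003 q1,6 [ 0.17  0.27  1.28  0.    1.58 -1.32]
shift mm [ 1.7 -2.6 14.2] turn deg [0.15 0.56 0.13] yaw(x-180) -4.47
```

{"op": "play_rows", "data": {"targets": [[255, [2, -2.5, 3], [0.1, 0.5, 0.1]], [255, [0, 0, 3], [0, 0, 0]], [255, [0, 0, 2], [0, 0, 0]]]}}

```text
time: 13.4
position: [0.6061, 0.1586, 0.1473]
eef_rot: [0.002, 0.04, 0.999, 0.001]
wrist_force: [-0.3, 0.1, 0.1]
gripper_width: 0.0002
```

```bash
python3 go.py .6064 .1582 .14 -4.6
```

```text
t 13.4 pos [0.6061 0.1586 0.1473] F [-0.33  0.15  0.15] w 0.0002 q1,6 [ 0.17  0.28  1.29  0.    1.57 -1.33]
shift mm [-0.3 -0.3  7.3] turn deg [0.07 0.18 0.06] yaw(x-180) -4.54
```

{"op": "play_rows", "data": {"targets": [[255, [0, 0, 2], [0, 0.1, 0]], [255, [0, 0, 2], [0, 0, 0]]]}}

```text
time: 13.6
position: [0.606, 0.1585, 0.1431]
eef_rot: [0.0, 0.04, 0.999, 0.001]
wrist_force: [-1.9, 0.6, 4.0]
gripper_width: 0.0007
```

{"op": "play_rows", "data": {"targets": [[255, [0, 0, 1.5], [0, 0, 0]], [255, [0, 0, 1], [0, 0, 0]]]}}

```text
time: 13.8
position: [0.6055, 0.1586, 0.1419]
eef_rot: [0.0, 0.04, 0.999, 0.001]
wrist_force: [-3.1, -0.1, 5.3]
gripper_width: 0.0006
```

{"op": "play_rows", "data": {"targets": [[255, [0, 0, 1], [0, 0, 0]], [255, [0, 0, 1], [0, 0, 0]]]}}

```text
time: 14.0
position: [0.6054, 0.1585, 0.1415]
eef_rot: [0.0, 0.04, 0.999, 0.001]
wrist_force: [-2.1, -0.4, 4.1]
gripper_width: 0.0003
```

Contact came at TCP z ≈ 0.143, so the hinge is about 72 mm above the bed. I'll press on with slightly larger rows and watch the force.

{"op": "play_rows", "data": {"targets": [[255, [0, 0, 1.6], [0, 0, 0]]]}}

```text
time: 14.1
position: [0.6052, 0.1586, 0.1409]
eef_rot: [0.001, 0.04, 0.999, 0.001]
wrist_force: [-4.1, -0.1, 6.0]
gripper_width: 0.0004
```

{"op": "play_rows", "data": {"targets": [[255, [0, 0, 1.8], [0, 0, 0]]]}}

```text
time: 14.2
position: [0.6049, 0.1586, 0.1402]
eef_rot: [0.001, 0.04, 0.999, 0.001]
wrist_force: [-3.0, -0.8, 6.1]
gripper_width: 0.0002
```

{"op": "play_rows", "data": {"targets": [[255, [0, 0, 2], [0, 0, 0]]]}}

```text
time: 14.3
position: [0.6046, 0.1587, 0.1395]
eef_rot: [0.001, 0.04, 0.999, 0.001]
wrist_force: [-4.6, -0.3, 8.0]
gripper_width: 0.0003
```

{"op": "play_rows", "data": {"targets": [[255, [0, 0, 2], [0, 0, 0]]]}}

```text
time: 14.4
position: [0.6043, 0.1587, 0.1389]
eef_rot: [0.001, 0.039, 0.999, 0.001]
wrist_force: [-3.4, -0.1, 7.9]
gripper_width: 0.0005
```

{"op": "play_rows", "data": {"targets": [[255, [-0.3, 0, 2.4], [0, 0, 0]]]}}

```text
time: 14.5
position: [0.6041, 0.1587, 0.1382]
eef_rot: [0.001, 0.039, 0.999, 0.001]
wrist_force: [-5.0, -0.2, 9.3]
gripper_width: 0.0005
```

{"op": "play_rows", "data": {"targets": [[255, [-0.3, 0, 2.6], [0, 0, 0]]]}}

```text
time: 14.6
position: [0.6038, 0.1587, 0.1374]
eef_rot: [0.001, 0.039, 0.999, 0.001]
wrist_force: [-5.2, -0.6, 9.9]
gripper_width: 0.0001
```

{"op": "play_rows", "data": {"targets": [[255, [-0.3, 0, 2.8], [0, 0, 0]]]}}

```text
time: 14.7
position: [0.6035, 0.1588, 0.1365]
eef_rot: [0.0, 0.039, 0.999, 0.001]
wrist_force: [-5.5, -0.9, 10.3]
gripper_width: 0.0008
```

{"op": "play_rows", "data": {"targets": [[255, [-0.3, 0, 2.8], [0, 0, 0]]]}}

```text
time: 14.8
position: [0.6032, 0.1588, 0.1357]
eef_rot: [0.0, 0.039, 0.999, 0.001]
wrist_force: [-4.9, -1.0, 9.7]
gripper_width: 0.0005
```

{"op": "play_rows", "data": {"targets": [[255, [-0.3, 0, 3], [0, 0, 0]], [255, [-0.3, 0, 3], [0, 0, 0]]]}}

```text
time: 15.0
position: [0.6027, 0.1588, 0.1343]
eef_rot: [0.0, 0.039, 0.999, 0.001]
wrist_force: [-6.1, -0.6, 10.7]
gripper_width: 0.0002
```

{"op": "play_rows", "data": {"targets": [[255, [-0.3, 0, 3], [0, 0, 0]], [255, [-0.3, 0, 3], [0, 0, 0]]]}}

```text
time: 15.2
position: [0.6023, 0.1588, 0.1332]
eef_rot: [0.001, 0.039, 0.999, 0.001]
wrist_force: [-5.3, -0.6, 10.3]
gripper_width: 0.0003
```

{"op": "play_rows", "data": {"targets": [[255, [-0.3, 0, 3], [0, 0, 0]], [255, [-0.3, 0, 3], [0, 0, 0]]]}}

```text
time: 15.4
position: [0.602, 0.1589, 0.1323]
eef_rot: [0.001, 0.039, 0.999, 0.001]
wrist_force: [-6.0, -0.6, 11.0]
gripper_width: 0.0004
```

{"op": "play_rows", "data": {"targets": [[255, [-0.6, 0, 3.3], [0, 0, 0]], [255, [-0.6, 0, 3.3], [0, 0, 0]]]}}

```text
time: 15.6
position: [0.6017, 0.1589, 0.131]
eef_rot: [0.001, 0.038, 0.999, 0.002]
wrist_force: [-7.7, -1.0, 11.6]
gripper_width: 0.0004
```

{"op": "play_rows", "data": {"targets": [[255, [-0.6, 0, 3.4], [0, 0, 0]], [255, [-0.6, 0, 3.4], [0, 0, 0]]]}}

```text
time: 15.8
position: [0.6012, 0.1589, 0.1294]
eef_rot: [0.0, 0.038, 0.999, 0.002]
wrist_force: [-7.3, -0.3, 12.2]
gripper_width: 0.0004
```

{"op": "play_rows", "data": {"targets": [[255, [-0.6, 0, 3.4], [0, 0, 0]], [255, [-0.6, 0, 3.4], [0, 0, 0]]]}}

```text
time: 16.0
position: [0.6008, 0.159, 0.1278]
eef_rot: [0.0, 0.038, 0.999, 0.002]
wrist_force: [-6.3, -1.2, 11.2]
gripper_width: 0.0003
```

{"op": "play_rows", "data": {"targets": [[255, [0.2, 0, 3.2], [0, 0, 0]], [255, [0.2, 0, 3.2], [0, 0, 0]]]}}

```text
time: 16.2
position: [0.6004, 0.159, 0.1266]
eef_rot: [0.002, 0.038, 0.999, 0.002]
wrist_force: [-3.9, -0.8, 10.5]
gripper_width: 0.0004
```

{"op": "play_rows", "data": {"targets": [[255, [0.2, 0, 3.2], [0, 0, 0]], [255, [0.2, 0, 3.2], [0, 0, 0]]]}}

```text
time: 16.4
position: [0.6001, 0.159, 0.1254]
eef_rot: [0.003, 0.038, 0.999, 0.002]
wrist_force: [-4.8, -0.7, 9.7]
gripper_width: 0.0009
```

{"op": "play_rows", "data": {"targets": [[255, [0, 0, 3], [0, 0, 0]], [255, [0, 0, 3], [0, 0, 0]]]}}

```text
time: 16.6
position: [0.5999, 0.159, 0.1242]
eef_rot: [0.004, 0.038, 0.999, 0.002]
wrist_force: [-5.2, -0.5, 9.4]
gripper_width: 0.0006
```

```bash
python3 go.py .6064 .1582 .11 -4.6
```

```text
t 16.6 pos [0.5999 0.159  0.1242] F [-5.2  -0.52  9.39] w 0.0006 q1,6 [ 0.17  0.27  1.34  0.    1.52 -1.33]
shift mm [-6.4 -0.4 14.2] turn deg [0.27 0.5  0.3 ] yaw(x-180) -4.3
```

{"op": "play_rows", "data": {"targets": [[255, [0, 0, 3], [0, 0, 0]], [255, [0, 0, 3], [0, 0, 0]]]}}

```text
time: 16.8
position: [0.5996, 0.159, 0.1225]
eef_rot: [0.005, 0.037, 0.999, 0.002]
wrist_force: [-5.0, -0.9, 9.2]
gripper_width: 0.0002
```

{"op": "play_rows", "data": {"targets": [[255, [0, 0, 2.8], [0, 0, 0]], [255, [0, 0, 2.8], [0, 0, 0]]]}}

```text
time: 17.0
position: [0.5992, 0.159, 0.1207]
eef_rot: [0.006, 0.037, 0.999, 0.002]
wrist_force: [-4.7, -0.9, 9.2]
gripper_width: 0.0006
```

{"op": "play_rows", "data": {"targets": [[255, [0, 0, 2.5], [0, 0, 0]], [255, [0, 0, 2.5], [0, 0, 0]]]}}

```text
time: 17.2
position: [0.5991, 0.159, 0.1194]
eef_rot: [0.007, 0.037, 0.999, 0.002]
wrist_force: [-4.4, -0.5, 8.9]
gripper_width: 0.0001
```

```bash
python3 go.py .6064 .1582 .11 -4.6
```

```text
t 17.2 pos [0.5991 0.159  0.1194] F [-4.37 -0.52  8.92] w 0.0001 q1,6 [ 0.17  0.27  1.36  0.    1.5  -1.33]
shift mm [-7.2 -0.3  9.5] turn deg [0.3  0.8  0.33] yaw(x-180) -4.27
```

{"op": "play_rows", "data": {"targets": [[255, [0, 0, 2.5], [0, 0, 0]], [255, [0, 0, 2.5], [0, 0, 0]]]}}

```text
time: 17.4
position: [0.5989, 0.159, 0.1176]
eef_rot: [0.008, 0.037, 0.999, 0.002]
wrist_force: [-3.7, 0.2, 6.6]
gripper_width: 0.0004
```

{"op": "play_rows", "data": {"targets": [[255, [0, 0, 2.5], [0, 0, 0]], [255, [0, 0, 2.5], [0, 0, 0]]]}}

```text
time: 17.6
position: [0.5988, 0.159, 0.114]
eef_rot: [0.008, 0.037, 0.999, 0.002]
wrist_force: [-1.9, -0.4, 1.6]
gripper_width: 0.0001
```

{"op": "play_rows", "data": {"targets": [[255, [0, 0, 2.5], [0, 0, 0]]]}}

```text
time: 17.7
position: [0.5993, 0.159, 0.1115]
eef_rot: [0.009, 0.037, 0.999, 0.002]
wrist_force: [-3.0, -0.5, 11.6]
gripper_width: 0.0007
```

The force fell to about 2 N (snap) and then rose against the shut lever, so I'll back off now.

{"op": "play_rows", "data": {"targets": [[255, [0, 0, -3], [0, 0, 0]], [255, [0, 0, -8], [0, 0, 0]], [255, [0, 0, -20], [0, 0, 0]], [255, [0, 0, -30], [0, 0, 0]], [255, [0, 0, -30], [0, 0, 0]]]}}

```text
time: 18.2
position: [0.5955, 0.1579, 0.1962]
eef_rot: [0.002, 0.037, 0.999, 0.001]
wrist_force: [0.6, 0.8, 0.4]
gripper_width: 0.0007
```

{"op": "play_rows", "data": {"targets": [[255, [40, 0, -20], [0, 0, 0]], [255, [45, 0, 0], [0, 0, 0]], [255, [45, -10, 0], [0, 0, 0]], [255, [45, -20, 0], [0, 0, 0]], [255, [20, -10, 0], [0, 0, 0]]]}}

```text
time: 18.7
position: [0.3981, 0.133, 0.2182]
eef_rot: [0.008, 0.038, 0.999, 0.002]
wrist_force: [0.3, -0.9, 1.6]
gripper_width: 0.0005
```

```bash
python3 go.py .5385 .1635 .2 -4.6;python3 - <<'E'
from h import *
from bench import cams
import pickle
for n in("top","scene"):
    s=cams.snapshot(n);pickle.dump(s,open(n+"8.pkl","wb"))
s=load("scene8.pkl");crop(s,375,140,445,240,7,"pics/p_s.png",True);cv2.imwrite("pics/full8.png",s["img"][:,:,::-1])
s=load("top8.pkl");crop(s,205,140,265,245,7,"pics/p_t.png",True)
E
```

```text
t 18.7 pos [0.3981 0.133  0.2182] F [ 0.28 -0.87  1.63] w 0.0005 q1,6 [ 0.19 -0.22  1.66  0.    1.69 -1.31]
shift mm [-137.5   40.9   20.5] turn deg [0.28 0.86 0.29] yaw(x-180) -4.31
```

View pics/p_s.png

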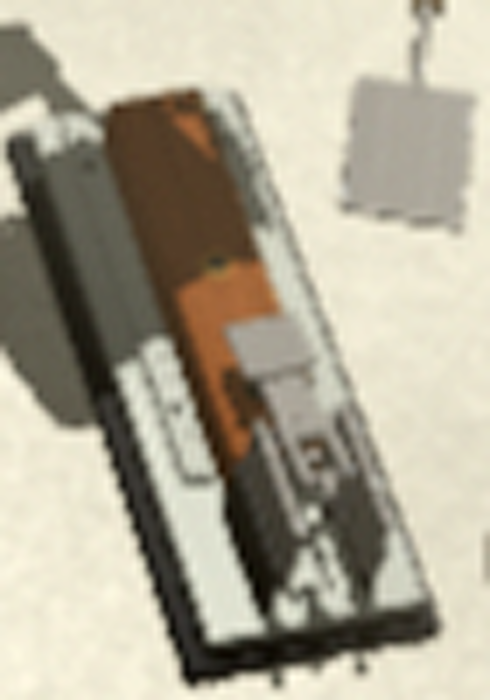

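View pics/p_t.png

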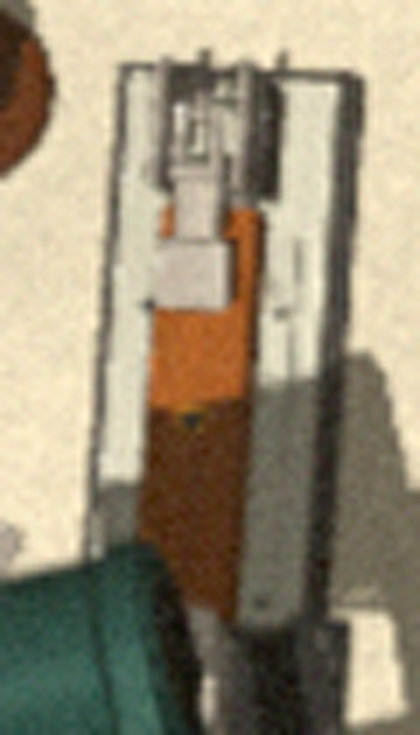

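View pics/full8.png

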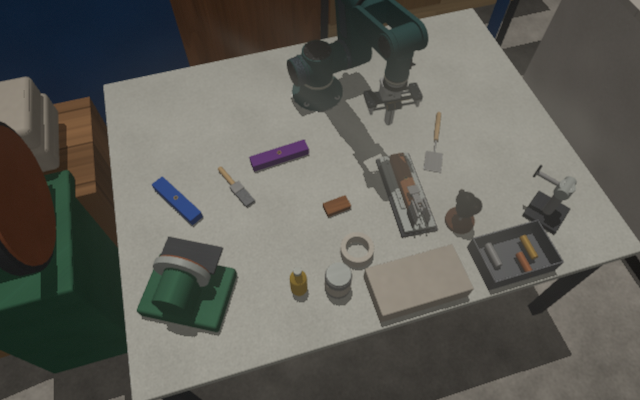

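The lever stayed down after release: its plate is at scene crop (270,348) and top crop (195,273), and the bar is still in the channel. The bystanders haven't moved. I'll check the lever angle and the bar position numerically.

```bash
python3 - <<'E'
from h import *
from scipy.optimize import least_squares
T=load("top8.pkl");S=load("scene8.pkl")
a=np.radians(-4.6);R=np.array([[np.cos(a),np.sin(a)],[-np.sin(a),np.cos(a)]])
def fx(p): p=np.atleast_2d(p);return np.c_[(R@(p[:,:2]-[.5385,.1627]).T).T*1000,p[:,2:]*1000].round(1)
t=unc([[155,302],[232,307],[232,240],[163,240]],205,140,7);s=unc([[300,318],[225,330],[258,378],[318,362]],375,140,7)
print("plate mean",fx(tri(T,t.mean(0),S,s.mean(0))))
for i in range(4): print(fx(tri(T,t[i],S,s[i])))
def pts(q,h,dx,dy):
    e=.34-q;o=[]
    for d,y in((69,18),(69,-18),(33,-18),(33,18)):
        p=R.T@np.array([121-d*np.cos(e)+8*np.sin(e)+dx,y+dy]);o.append([.5385+p[0]/1000,.1627+p[1]/1000,(30+h+d*np.sin(e)+8*np.cos(e))/1000])
    return np.array(o)
for h in(67.6,70,72):
    r=least_squares(lambda p:np.r_[(proj(T,pts(p[0],h,0,p[1]))-t).ravel(),(proj(S,pts(p[0],h,0,p[1]))-s).ravel()],[.4,0]);print(h,r.x,2*r.cost)
it=unc([[192,421]],205,140,7);is_=unc([[217,266]],375,140,7)
print("ins",fx(tri(T,it[0],S,is_[0])),fx(at_z(T,it,.066)),fx(at_z(S,is_,.066)))
E
```

```text
plate mean [[71.7  0.6 97.3]]
[[56.  19.9 92.9]]
[[ 55.6 -18.7  94.2]]
[[ 88.8 -15.9 101.3]]
[[ 86.5  16.9 101.3]]
67.6 [0.58660117 2.01890136] 11.648557277832804
70 [0.6240838  1.88913153] 10.887098938971405
72 [0.65288344 1.74763661] 10.34173701770948
ins [[-0.4  2.  61.4]] [[-1.   0.3 66. ]] [[ 2.4  1.3 66. ]]
```

{"op": "play_rows", "data": {"targets": [[255, [0, 0, 0], [0, 0, 0]], [255, [0, 0, 0], [0, 0, 0]], [255, [0, 0, 0], [0, 0, 0]]]}}

```text
time: 19.1
position: [0.4016, 0.1335, 0.2192]
eef_rot: [0.01, 0.038, 0.999, 0.003]
wrist_force: [0.3, -0.5, 0.2]
gripper_width: 0.0009
```

```bash
python3 -c "
from bench import manip
print(manip.job_done())"
```

```text
the job is handed in; nothing more can be done
None
```

I loaded the wooden bar into the fixture, slid it up to the end stop, and pressed the lever until it snapped shut. I handed the job in at about 19 s; it gave no verdict.

- **Bar at the stop:** the slide stalled at x = 0.5394 m, against an expected 0.5385 m. Wrist readings taken between rows peaked at about 5.4 N.
- **Lever:** the highest wrist reading while pressing was about 14 N in total. It fell to about 2 N at the snap, then read about 12 N against the shut lever before I backed off. The lever stayed down after release.
- **Last pictures:** the lever plate slopes down by about 0.24 rad, where 0.18 is expected when shut. The bar's insert is at fixture x of about 0 and y of about 1 to 2 mm, and the offcut, tape and replica look unmoved. The robot is clear.

**Checks that disagreed:**
- While the bar was held over the channel, my picture reading was about 4–5 mm off in y from the arm's own position. I had taken the bar's visible side face for part of its top. I moved the bar about 5 mm the wrong way, then corrected it before lowering.
- In the last pictures the two cameras differ by about 3 mm on the insert's x (−1.0 and +2.4 mm), partly because of shadow. So the stop position rests mainly on the contact I felt.
- The camera fit put the lever between 0.59 and 0.65 rad, above the 0.52 it can reach. I took that as shut, not as an exact angle.

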